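# Set washed cover plates out to drain

## Task

Set the washed cover plates out to drain: first push the round drip pan along the bench, without lifting it, so that it sits centred in the red ring under the drain rack's spout. Then slide the black grip of the wash carrier's yellow hold-down bar fully to its open end, lean every plate in the drain rack side by side, the right way up as it came, its lower edge down in the gutter and its face leaning back on the rail, and once they all lean there slide the bar fully home again over the carrier. Leave everything else on the bench where it is, and end with the pan still centred in its ring.

Things in the scene. Friction and masses are not known exactly. Their poses are not given: they have to be found in the camera images.
- rack: blue drain rack, fixed, 100 (x) by 400 mm (y); origin under its centre on the bench. Flat gutter floor 30 mm above the bench, from x -42 to +35 mm, edged by a 14 mm high lip at +35 and wall at -42. Posts 10 mm thick at y +-194 mm: room for four plates side by side, 92 mm apart. Plates stand with the foot between rail and lip, top leaning to -x.
- rail: round steel rail of the drain rack, 12 mm thick and 390 mm long, along the rack's y; origin at its middle, at x = -25 mm, z = 105 mm in the rack's frame (75 mm above the gutter floor).
- ring (a point): centre, at bench height, of the red ring painted on the bench (146 mm inside, 166 mm outside diameter), at x -135, y +130 mm in the rack's frame. The rack's spout (30 mm wide, 38 to 48 mm above the bench) points at it and ends 43 mm short of this point.
- pan: loose round open steel drip pan, 130 mm outside diameter at the rim, 124 mm at the foot, 30 mm high, wall 4 mm, floor 4 mm, 0.3 kg, slides on the bench. Origin at the centre of its underside.
- carrier: green wash carrier, fixed, 260 mm long (x), four upright slots 13 mm wide at x -75, -25, 25, 75 mm, y 0; slot walls 70 mm above the bench. Origin on the bench midway between the slots. Plates stand with faces across x, tops 152 mm above the bench. Two grey end rails (x +-118 mm, top 152 mm) on its -y side carry the hold-down bar.
- lock (a joint): travel of the yellow hold-down bar in m: 0 = home (its 20 mm wide bar lies over the plates' top edges, 20 to 40 mm to -y of their middle, underside 156 mm above the bench, so no plate can come out), 0.05 = fully open at the end stop. Opens along the carrier's -y; friction about 2 N; stays where left.
- lock_grip (a point): middle of the black block grip on the hold-down bar, 195 mm above the bench; the grip is 24 mm along the carrier's x, 28 mm along its y, and stands 45 mm up from the bar (166 to 211 mm above the bench). It moves with the bar.
- valve_a: brass valve body, round, 60 mm wide, 95 mm tall, loose bystander; origin at the centre of its foot.
- valve_b: second brass valve body, same size, loose bystander; origin at the centre of its foot.
- union: steel pipe union of the same shape, 60 mm wide, 95 mm tall, loose bystander; origin at the centre of its foot.
- jar: closed can with paper label, 72 mm wide, 100 mm tall, loose bystander; origin at the centre of its foot.
- wrench: wrench 180 mm long lying on the bench, loose bystander; x along its length.
- tub: open orange tub 110 x 90 x 50 mm, loose bystander; origin at the centre of its underside.
- plate_a: washed aluminium cover plate, flat slab 10 mm thick (x), 80 mm wide (y), 140 mm tall (z), 0.3 kg, dark round bore and bolt holes drawn on both faces. Origin at the middle of its lower short edge. At the start it stands upright in a carrier slot, lower edge 12 mm above the bench, held down by the bar. Two to four of the four plates are there, the others absent.
- plate_b: washed aluminium cover plate, flat slab 10 mm thick (x), 80 mm wide (y), 140 mm tall (z), 0.3 kg, dark round bore and bolt holes drawn on both faces. Origin at the middle of its lower short edge. At the start it stands upright in a carrier slot, lower edge 12 mm above the bench, held down by the bar. Two to four of the four plates are there, the others absent.
- plate_c: washed aluminium cover plate, flat slab 10 mm thick (x), 80 mm wide (y), 140 mm tall (z), 0.3 kg, dark round bore and bolt holes drawn on both faces. Origin at the middle of its lower short edge. At the start it stands upright in a carrier slot, lower edge 12 mm above the bench, held down by the bar. Two to four of the four plates are there, the others absent.
- plate_d: washed aluminium cover plate, flat slab 10 mm thick (x), 80 mm wide (y), 140 mm tall (z), 0.3 kg, dark round bore and bolt holes drawn on both faces. Origin at the middle of its lower short edge. At the start it stands upright in a carrier slot, lower edge 12 mm above the bench, held down by the bar. Two to four of the four plates are there, the others absent.
Things that resemble listed ones, but are neither listed nor needed, are in the scene too. What is shaped like the plate_b but turquoise is not meant. What is shaped like the pan but turquoise is not meant.

How it is judged:
On the way, in this order (a step that is already met when the one before it is completed fails the run):
1. the drip pan is in the red ring, its centre within 20 mm of the ring's (horizontal distance between pan and ring below 0.02 m), for 0.2 s.
2. the hold-down bar is slid open to its end stop (last 4 mm) (value of joint lock above 0.046 m), for 0.2 s.
3. every plate leans on the rail, foot in the gutter (angle between the z axis of plate_a and the z axis of rack, either way round between 0.15 and 0.65 rad and angle between the y axis of each of plate_a, plate_b, plate_c, plate_d and the y axis of rack, either way round below 0.2 rad and contact force between each of plate_a, plate_b, plate_c, plate_d and rail above 0.05 N and x of plate_a in the frame of rack between -0.02 and 0.04 m and z of plate_a in the frame of rack between 0.025 and 0.042 m and linear speed of each of plate_a, plate_b, plate_c, plate_d below 0.02 m/s and angle between the z axis of plate_b and the z axis of rack, either way round between 0.15 and 0.65 rad and x of plate_b in the frame of rack between -0.02 and 0.04 m and z of plate_b in the frame of rack between 0.025 and 0.042 m and angle between the z axis of plate_c and the z axis of rack, either way round between 0.15 and 0.65 rad and x of plate_c in the frame of rack between -0.02 and 0.04 m and z of plate_c in the frame of rack between 0.025 and 0.042 m and angle between the z axis of plate_d and the z axis of rack, either way round between 0.15 and 0.65 rad and x of plate_d in the frame of rack between -0.02 and 0.04 m and z of plate_d in the frame of rack between 0.025 and 0.042 m), for 0.3 s.
4. the hold-down bar is slid home again (last 4 mm) (value of joint lock below 0.004 m), for 0.2 s.
At the end, for the whole second after the job is handed in: Every plate rests right way up, lower edge down in the gutter, a face touching the rail, 9 to 37 degrees off upright, within 11 degrees of square to the rack; the bar is home within 4 mm; the pan stands flat, centred within 20 mm of the ring; all at rest (all of step 3 and horizontal distance between pan and ring below 0.02 m and height (world z) of pan below 0.006 m and linear speed of pan below 0.02 m/s and value of joint lock below 0.004 m).
It fails at once if the drip pan is lifted more than 25 mm off the bench (height (world z) of pan above 0.025 m).
It fails at once if a bystander (valve body, union, can, wrench, tub) is moved more than 30 mm (distance of any of valve_a, valve_b, union, jar, wrench, tub from where it was at the start of the episode above 0.03 m).
Of plate_a, plate_b, plate_c, plate_d only 2 to 4 are there at a start; the rules pass over those that are not, and their reading is None.
At some moment in a run one of pan may be knocked a few centimetres aside while the robot is not near it.
It also fails if it takes over 210 s, if anything falls off the work surface, if the arm or the gripper's body presses on something with over 40 N, if the wrist force passes 120 N, or if a joint passes its speed limit or range.

## Robot

A 6-joint arm with a two-finger parallel gripper is mounted at the origin on the work surface. World frame = base frame: x ahead of the robot, y to its left, z up, the work surface at z = 0. Lengths are in m, angles in rad, forces in N, time in s.
With the tool pointing down it reaches from about 0.275 to 0.725 m from the base axis. Payload 15.9 kg.
Tool frame: the origin (TCP) lies midway between the tips of the shut fingers; the grasp point (between the pads) lies 19 mm behind it (robot.grip_point_offset is the distance from the TCP to the grasp point, in m); y points along the fingers, x is the direction in which the jaws open and shut, and the axes are right-handed (so a half turn about y gives the same grasp; the last joint's range is limited). The gripper opens to 85 mm and grips with 20 to 120 N. Pads are 22 mm wide; open, the fingers measure 114 mm over their backs; the gripper's body (76 mm by 85 mm) begins 54 mm behind the grasp point. The pads swing forward as they close: fully open they stand 13 mm farther back than shut.
Start: joints at [1.156, 0.213, -0.034, 1.323, 0, 1.571], TCP at [0.201, 0.458, 0.231] pointing down, gripper open.
Joint ranges: [-2.98, 2.98], [-0.74, 1.72], [-1.14, 1.35], [-2.1, 2.04], [-1.57, 1.44], [-3.14, 3.14]. Speed limits (rad/s): [1.89, 1.89, 2.39, 2.57, 3.14, 3.14].

## Interface

Orientations are given as a unit quaternion [x, y, z, w].
In Python, from plant import status, eyes, robot gives the robot as it stands.
- The arm moves only by the tool arm_command, never from a script. Its argument "moves" is a list that holds one entry, the list of rows, each a list of 7 numbers: the shift along the tool's x, y, z in units of 0.75 m (1.0 is 0.75 m), then the turn, a rotation vector about the tool's x, y, z in units of 60 degrees (1.0 is 60 degrees), then the closure, from 0 (fully open) to 1 (shut). In form: [[[dx, dy, dz, ax, ay, az, hand], ...]]. A call has 1 to 20 rows; each row is the pose to reach, as a shift and turn from the pose commanded when the call began, along the tool's axes at that moment; what a row does not reach only later rows make up. A row lasts 1/10 s, in which the tool goes at most 50 mm and 8.59 degrees, less where a joint would pass 70% of its speed; a pose out of reach is approached as far as the arm can. A call with a number of a shift or a turn outside -1 to 1 is refused whole. A call with a gripper value outside its range is refused whole. The fingers move at their own pace and stop on an object; "grip_force" is the grip in N (left out, the last holds). Time passes only in rows, so rows that repeat a pose let the fingers close. It gives the time, the measured TCP pose, the force and the opening at its end, in the units of the state.
- status.get_state(): the state, without advancing time (a new reading comes with each control period).
- eyes.grab_frame(name): name is "scene" or "side" or "wrist"; returns the picture (480x640x3 uint8, red, green, blue); there is no depth.
- eyes.get_calibration(name): a dict with "camera_matrix" (3x3 intrinsics, pixels), "eye" and "rotation" of the camera in the world. Camera axes: x right, y up, looking along -z (the intrinsics and any distortion apply to the point x, -y, -z); pixel columns grow to the right and rows downward; lengths in m; the calibration is good to about 2 mm. A picture is of the moment at which its call begins: read the wrist's pose just before it. get_calibration takes no time and is no camera call; for the wrist camera it gives the pose at the moment of the call.
- robot.job_done(): hands the job in, once; it reports no verdict.
The state is a dict: "clock": time; "q": joint angles; "qvel": joint speeds; "joint_torque": joint torques, N m; "tcp_pos": TCP position; "tcp_rot": TCP orientation; "ft_force": force on the tool from outside, world axes, zero at the start; "ft_torque": the same for the moment, N m; "gripper_width": opening from 0.0 (shut) to 1.0 (fully open).
Only numpy, scipy, OpenCV 4.12 (cv2) and the standard library are available. Lean on these libraries where they do the work, as an engineer would, in place of code of your own. Each camera call takes 0.05 s, during which the arm holds its last target.

## Working session

There is one attempt and no reset: what is moved stays moved. The work goes in short steps, Python scripts to look and compute and a tool call to move; the robot and the scene stay as the last step left them, time stands still between calls to the robot, and variables do not carry over. Pictures are saved under pics/ and viewed, and the job is handed in when it is done.

Besides the shell and the picture viewer there is one more tool, called after "Emit:" by a JSON object that holds its "fn" and its "kwargs", one argument or row to a line. arm_command: Moves the arm, as the interface text tells. Its arguments: {"type":"object","properties":{"moves":{"type":"array","items":{"type":"array","items":{"type":"array","items":{"type":"number","minimum":-1,"maximum":1}}}},"grip_force":{"type":"number"}},"required":["moves"]}

```bash
ls; mkdir -p pics
python3 - <<'E'
from plant import status, eyes, robot
import cv2
s=status.get_state();print(s)
for n in("scene","side","wrist"):
    c=eyes.get_calibration(n);print(n,c)
    cv2.imwrite(f"pics/{n}0.png",eyes.grab_frame(n)[:,:,::-1])
E
```

```text
pics
{'clock': 0.0, 'q': array([ 1.15599565e+00,  2.13357500e-01, -3.50581713e-02,  1.32347048e+00,
       -5.23847992e-05,  1.57082433e+00]), 'qvel': array([ 0.00095695, -0.00068991, -0.00162979,  0.00060684,  0.00150004,
        0.00065164]), 'joint_torque': array([ 1.54185884e-03, -6.86171937e+01,  4.87115943e+01,  1.76857458e-02,
        6.16236457e-05, -2.96119993e-05]), 'tcp_pos': array([0.20138684, 0.45729181, 0.23081584]), 'tcp_rot': array([ 0.59247444,  0.38600551, -0.3866307 , -0.59202238]), 'ft_force': array([-0.05016896, -0.09461267, -1.05284284]), 'ft_torque': array([ 0.03094426, -0.02851197,  0.04103751]), 'gripper_width': 1.002907079624463}
scene {'camera_matrix': array([[451.40378721,   0.        , 319.11099225],
       [  0.        , 451.40378721, 235.27689703],
       [  0.        ,   0.        ,   1.        ]]), 'eye': array([1.19631463, 0.28322133, 1.0621891 ]), 'rotation': array([0.1906703 , 0.25906709, 0.77217741, 0.54797   ])}
side {'camera_matrix': array([[440.76246448,   0.        , 324.87554204],
       [  0.        , 440.76246448, 239.28668979],
       [  0.        ,   0.        ,   1.        ]]), 'eye': array([ 0.091959  , -0.44480707,  0.79205854]), 'rotation': array([ 0.36918219, -0.12839933, -0.3169452 ,  0.864155  ])}
wrist {'camera_matrix': array([[385.42809928,   0.        , 320.44399684],
       [  0.        , 385.42809928, 239.51449711],
       [  0.        ,   0.        ,   1.        ]]), 'eye': array([0.1396798 , 0.48440733, 0.37468266]), 'rotation': array([-0.11137339, -0.0718205 ,  0.5416109 ,  0.83011772])}
```

View pics/scene0.png

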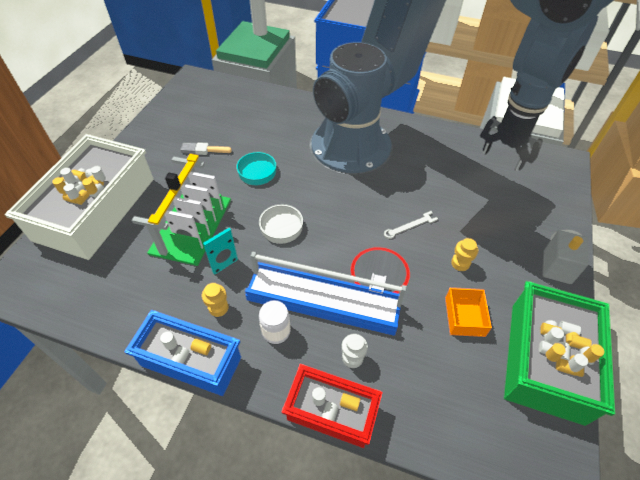

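View pics/side0.png

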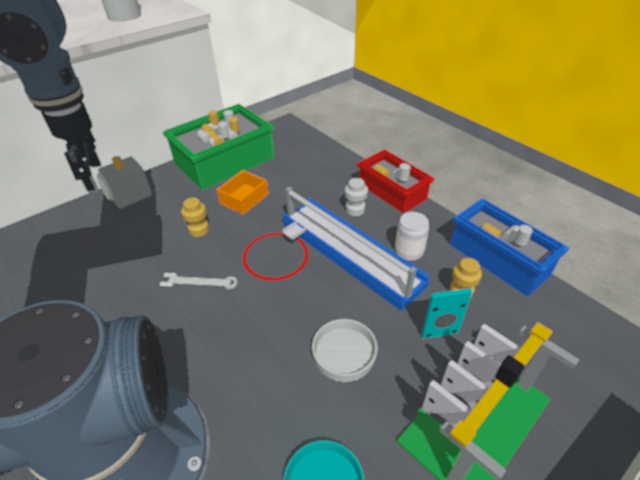

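View pics/wrist0.png

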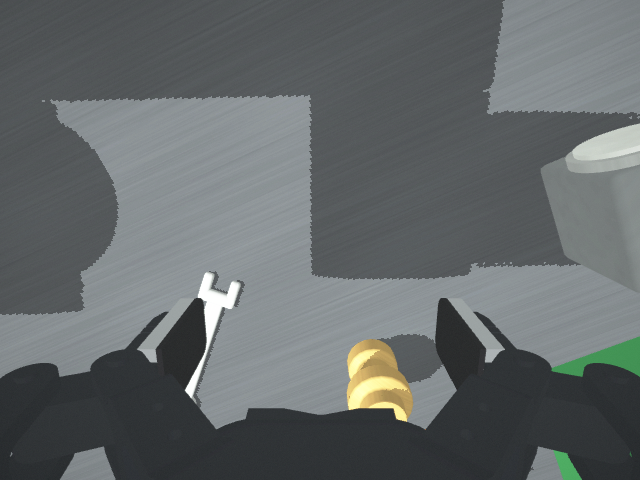

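```bash
cat > h.py <<'E'
from plant import status, eyes, robot
import cv2, numpy as np
from scipy.spatial.transform import Rotation as R
def cal(n):
    c=eyes.get_calibration(n); return np.array(c["camera_matrix"]),np.array(c["eye"]),R.from_quat(c["rotation"]).as_matrix()
def ray(n,uv,c=None):
    K,e,M=c or cal(n); uv=np.atleast_2d(uv).astype(float)
    p=np.linalg.solve(K,np.c_[uv,np.ones(len(uv))].T).T
    return e,(p*[1,-1,-1])@M.T
def plane(n,uv,z,c=None):
    e,d=ray(n,uv,c); return e+d*((z-e[2])/d[:,2])[:,None]
def proj(n,P,c=None):
    K,e,M=c or cal(n); p=((np.atleast_2d(P)-e)@M)*[1,-1,-1]
    q=p@K.T; return q[:,:2]/q[:,2:]
def tri(pairs):
    A=np.zeros((3,3));b=np.zeros(3)
    for n,uv in pairs:
        e,d=ray(n,uv);d=d[0]/np.linalg.norm(d[0]);Q=np.eye(3)-np.outer(d,d);A+=Q;b+=Q@e
    x=np.linalg.solve(A,b);return x
def save(n,f):
    im=eyes.grab_frame(n);cv2.imwrite(f"pics/{f}.png",im[:,:,::-1]);return im
def crop(im,x0,x1,y0,y1,f,s):
    cv2.imwrite(f"pics/{f}.png",cv2.resize(im[y0:y1,x0:x1],None,fx=s,fy=s,interpolation=cv2.INTER_CUBIC))
def st():
    s=status.get_state();r=R.from_quat(s["tcp_rot"]).as_matrix()
    print("t",round(s["clock"],2),"tcp",s["tcp_pos"].round(4),"x",r[:,0].round(3),"y",r[:,1].round(3),"z",r[:,2].round(3),"F",s["ft_force"].round(1),"w",round(s["gripper_width"],3),"q",s["q"].round(2));return s,r
E
python3 - <<'E'
from h import *
a=cv2.imread("pics/scene0.png");b=cv2.imread("pics/side0.png")
crop(a,120,440,130,350,"c1",2.5);crop(b,220,620,180,480,"c2",2)
st()
for n,f in(("scene",a),("side",b)):
    h=cv2.cvtColor(f,cv2.COLOR_BGR2HSV)
    m=((h[...,0]<5)|(h[...,0]>175))&(h[...,1]>200)&(h[...,2]>150)
    k,l,s,c=cv2.connectedComponentsWithStats(m.astype(np.uint8))
    for i in range(1,k):
        if s[i,4]>60: print(n,"red",s[i],c[i])
    cv2.imwrite(f"pics/red_{n}.png",m.astype(np.uint8)*255)
E
```

```text
t 0.15 tcp [0.2014 0.4574 0.231 ] x [ 0.403  0.915 -0.001] y [-0.    -0.001 -1.   ] z [-0.915  0.403  0.   ] F [-0.3  0.4  0.3] w 1.003 q [ 1.16  0.21 -0.03  1.32  0.    1.57]
scene red [ 283  365   99   79 2160] [332.90740741 404.07407407]
side red [358 151  75  61 998] [401.38476954 181.07314629]
```

View pics/c1.png

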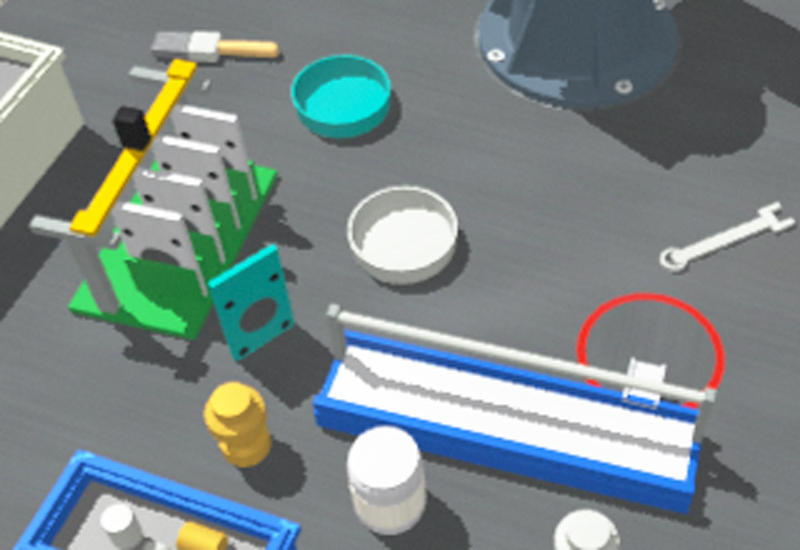

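View pics/c2.png

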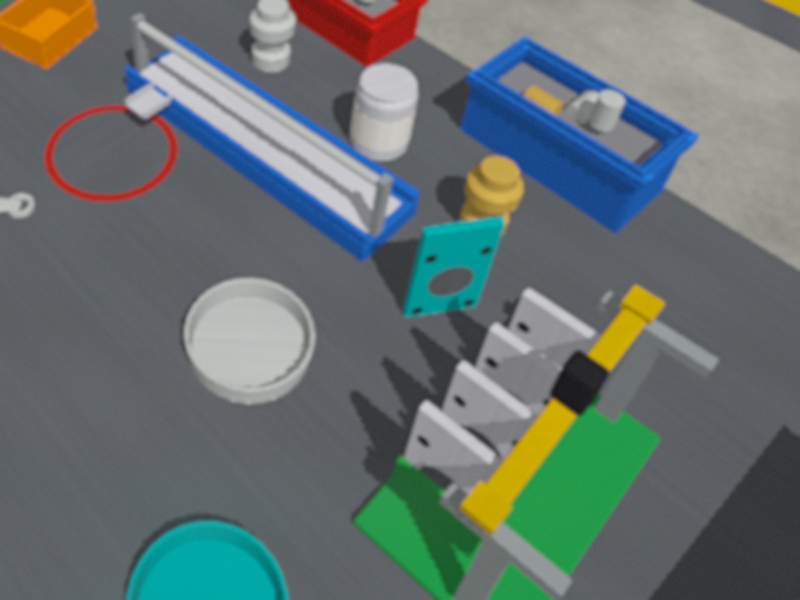

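```bash
cat > meas.py <<'E'
from h import *
from scipy.optimize import least_squares
def circ(P,r):
    f=lambda c:np.hypot(P[:,0]-c[0],P[:,1]-c[1])-r
    s=least_squares(f,P[:,:2].mean(0),loss="soft_l1",f_scale=0.002);return s.x,np.abs(f(s.x)).mean()
def ring(n,im,box):
    h=cv2.cvtColor(im,cv2.COLOR_RGB2HSV);m=((h[...,0]<6)|(h[...,0]>172))&(h[...,1]>150)&(h[...,2]>90)
    x0,x1,y0,y1=box;v,u=np.nonzero(m[y0:y1,x0:x1]);P=plane(n,np.c_[u+x0,v+y0],0.)
    return circ(P,.078)
def pan(n,im,seed,z=.03):
    h=cv2.cvtColor(im,cv2.COLOR_RGB2HSV);m=((h[...,1]<40)&(h[...,2]>125)).astype(np.uint8)
    k,l,s,c=cv2.connectedComponentsWithStats(m);i=l[seed[1],seed[0]]
    cs,_=cv2.findContours((l==i).astype(np.uint8),cv2.RETR_EXTERNAL,cv2.CHAIN_APPROX_NONE)
    q=max(cs,key=cv2.contourArea)[:,0,:];P=plane(n,q,z)
    e=cal(n)[1];ctr=P.mean(0)
    d=(ctr-e)[:2];d/=np.linalg.norm(d)
    far=(P-ctr)[:,:2]@d>-0.005   # far-side: rim silhouette
    return circ(P[far],.065),s[i]
E
python3 - <<'E'
from meas import *
a=cv2.imread("pics/scene0.png")[:,:,::-1];b=cv2.imread("pics/side0.png")[:,:,::-1]
print(ring("scene",a,(335,425,240,292)),ring("side",b,(235,315,225,285)))
print(pan("scene",a,(281,225)),pan("side",b,(345,350)))
E
```

```text
(array([0.48310279, 0.22842559]), np.float64(0.0022749655490991003)) (array([0.48166252, 0.22811604]), np.float64(0.0020679788022347576))
((array([ 0.1206836 , -0.52537891]), np.float64(0.5018024997347754)), array([    0,    36,   507,   387, 76073], dtype=int32)) ((array([ 0.42641913, -0.09233954]), np.float64(0.0005613871001901418)), array([ 312,  318,   66,   65, 3265], dtype=int32))
```

```bash
sed -i 's/h\[...,2\]>125/h[...,2]>thr/; s/z=.03):/z=.03,thr=150):/' meas.py
python3 - <<'E'
from meas import *
a=cv2.imread("pics/scene0.png")[:,:,::-1];b=cv2.imread("pics/side0.png")[:,:,::-1]
print([a[y,x] for y,x in ((225,281),(240,240),(300,240),(238,295))])
for t in(140,160,175): print(pan("scene",a,(281,225),thr=t),pan("side",b,(345,350),thr=t))
print("proj",proj("scene",[[.426,-.092,.03]]),proj("side",[[.426,-.092,.03]]))
E
```

```text
[array([248, 250, 246], dtype=uint8), array([124, 130, 130], dtype=uint8), array([125, 131, 134], dtype=uint8), array([125, 128, 124], dtype=uint8)]
((array([ 0.42825609, -0.09173107]), np.float64(0.000920593864577351)), array([ 258,  203,   46,   40, 1394], dtype=int32)) ((array([ 0.42555549, -0.09303048]), np.float64(0.0005528833591110758)), array([ 312,  319,   66,   63, 3091], dtype=int32))
((array([ 0.42942131, -0.09104859]), np.float64(0.0008146574745907683)), array([ 259,  204,   44,   35, 1081], dtype=int32)) ((array([ 0.42435585, -0.09397844]), np.float64(0.0011384140681798556)), array([ 313,  319,   64,   63, 2743], dtype=int32))
((array([ 0.43084811, -0.09028062]), np.float64(0.0010553754364402397)), array([259, 204,  44,  35, 909], dtype=int32)) ((array([ 0.41827099, -0.09797516]), np.float64(0.00745285788021449)), array([ 314,  320,   61,   56, 2206], dtype=int32))
proj [[280.66082802 219.51510114]] [[344.17136415 345.32272322]]
```

Run:
```python
from h import *
a=cv2.imread("pics/scene0.png");b=cv2.imread("pics/side0.png")
crop(a,235,415,240,340,"c3",4.4);crop(b,270,440,175,315,"c4",4.4)
```

```text
(no output)
```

View pics/c3.png

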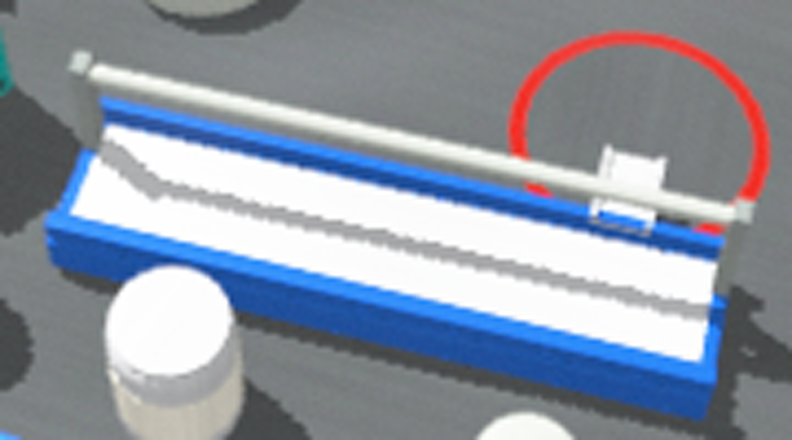

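View pics/c4.png

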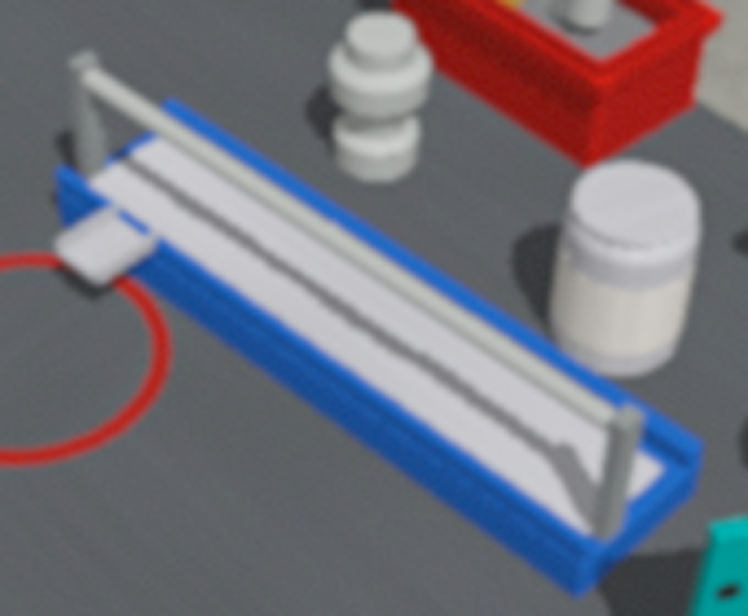

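Run:
```python
from h import *
f=lambda p,s,o:(np.array(p)+.5)/s-.5+o
S=lambda p:f(p,4.4,[235,240]);D=lambda p:f(p,4.4,[270,175])
r1=plane("scene",[S((95,73)),S((735,211))],.105);r2=plane("side",[D((608,415)),D((90,80))],.105)
for r in(r1,r2):
    d=r[1]-r[0];print("rail",r.round(4).tolist(),np.linalg.norm(d),np.degrees(np.arctan2(d[1],d[0])), r.mean(0))
b=plane("scene",[S((54,263)),S((705,415))],0);d=b[1]-b[0];print("frontbottom",b.round(4).tolist(),np.linalg.norm(d),np.degrees(np.arctan2(d[1],d[0])))
b=plane("side",[D((577,596)),D((60,210))],0);d=b[1]-b[0];print("backbottom",b.round(4).tolist(),np.linalg.norm(d),np.degrees(np.arctan2(d[1],d[0])))
```

```text
rail [[0.6167, -0.078, 0.105], [0.5836, 0.297, 0.105]] 0.37651818061771203 95.04141124122609 [0.60017805 0.10948431 0.105     ]
rail [[0.6172, -0.0756, 0.105], [0.585, 0.2927, 0.105]] 0.36973859159901684 94.98984029611393 [0.60110367 0.10854202 0.105     ]
frontbottom [[0.6901, -0.084, 0.0], [0.6564, 0.3124, 0.0]] 0.3978241816625666 94.85938811186739
backbottom [[0.5943, -0.0922, 0.0], [0.5691, 0.3139, 0.0]] 0.4068815541773818 93.5550012793246
```

Run:
```python
from h import *
a=cv2.imread("pics/scene0.png");b=cv2.imread("pics/side0.png")
crop(a,125,245,145,275,"c5",4.6);crop(b,390,590,290,480,"c6",3.15)
```

```text
(no output)
```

View pics/c5.png

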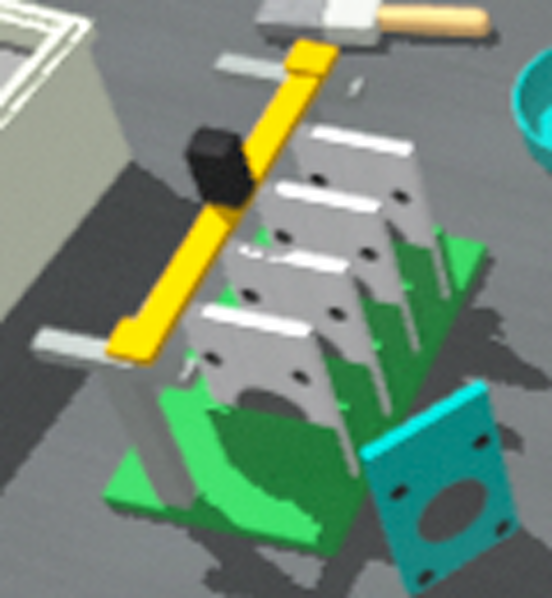

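View pics/c6.png

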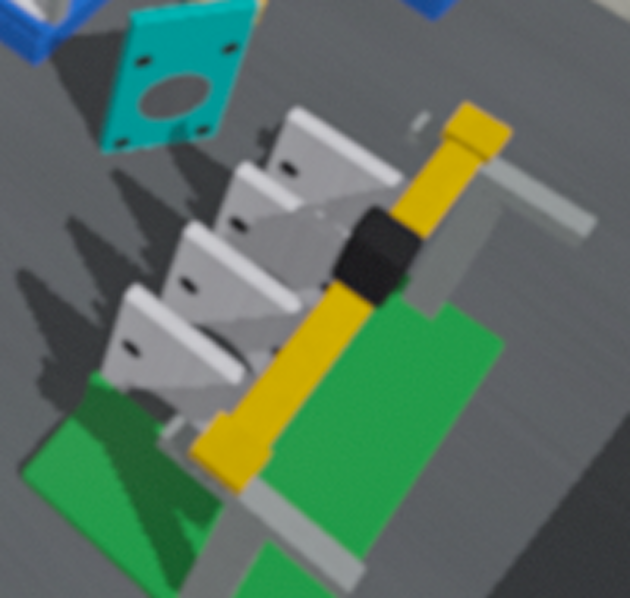

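Run:
```python
from h import *
f=lambda p,s,o:(np.array(p)+.5)/s-.5+o
S=lambda p:f(p,4.6,[125,145]);D=lambda p:f(p,3.15,[390,290])
# +y end centre of top edges
a=plane("scene",[S(p) for p in((411,148),(380,205),(347,265),(310,328))],.152)
b=plane("side",[D(p) for p in((132,291),(188,228),(243,168),(296,112))],.152)
for P in(a,b):
    d=P[3]-P[0];print(P[:,:2].round(4).tolist(),np.linalg.norm(d),np.degrees(np.arctan2(d[1],d[0])))
g=plane("scene",[S(p) for p in((312,130),(411,148),(205,312),(310,328))],.152);
for i in(0,2):
    d=g[i+1]-g[i];print(np.linalg.norm(d),np.degrees(np.arctan2(d[1],d[0])))
g=plane("side",[D(p) for p in((132,291),(240,375),(296,112),(400,182))],.152);
for i in(0,2):
    d=g[i]-g[i+1];print(np.linalg.norm(d),np.degrees(np.arctan2(d[1],d[0])))
# bar ends
print(plane("side",[D((467,103)),D((510,130)),D((237,490)),D((193,445)) ],.166).round(4).tolist())
print(plane("scene",[S((300,42)),S((335,50)),S((108,345)),S((152,358)) ],.166).round(4).tolist())
print("grip",tri([("scene",S((222,165))),("side",D((377,255)))]))
print("green",plane("scene",[S(p) for p in((488,245),(333,555),(105,495))],.006).round(4).tolist(),plane("side",[D(p) for p in((22,472),(503,343))],.006).round(4).tolist())
```

```text
[[0.4353, -0.2828], [0.4843, -0.2783], [0.5336, -0.2739], [0.5834, -0.2708]] 0.1485714481279828 4.644740411280821
[[0.4323, -0.2862], [0.4811, -0.2819], [0.5317, -0.2782], [0.5829, -0.275]] 0.15103386537496163 4.232496831710508
0.06468371086741666 95.79188896959478
0.06295754683767253 98.64535194765202
0.06122761499994046 95.25754940520875
0.06191164163497627 94.0809598309606
[[0.6468, -0.3348, 0.166], [0.6485, -0.3589, 0.166], [0.3871, -0.3803, 0.166], [0.3881, -0.3556, 0.166]]
[[0.3867, -0.3826, 0.166], [0.3858, -0.3584, 0.166], [0.6413, -0.3617, 0.166], [0.6413, -0.3338, 0.166]]
grip [ 0.51533946 -0.35781061  0.18838528]
green [[0.3789, -0.2816, 0.006], [0.6402, -0.2587, 0.006], [0.6475, -0.4131, 0.006]] [[0.38, -0.2813, 0.006], [0.6504, -0.4127, 0.006]]
```

```bash
cat >> h.py <<'E'
B=np.array([[1,0,0],[0,0,1],[0,-1,0]]).astype(float)
def Rt(yaw,tilt=0):
    return (R.from_euler('z',yaw,degrees=True)*R.from_euler('y',-tilt,degrees=True)).as_matrix()@B
def cmd(pos,yaw,tilt=0):
    s,r=st();d=r.T@(np.array(pos)-s["tcp_pos"])/.75
    v=R.from_matrix(r.T@Rt(yaw,tilt)).as_rotvec(degrees=True)/60
    print("CMD",d.round(4).tolist(),v.round(4).tolist())
RO=np.array([.6255,.1112,0]);RX=np.array([.9962,.0872,0]);RY=np.array([-.0872,.9962,0])
CO=np.array([.511,-.318,0]);CX=np.array([.997,.0775,0]);CY=np.array([-.0775,.997,0])
E
python3 - <<'E'
from h import *
print("wrench",plane("scene",[(385,237),(437,215)],.005).round(3).tolist(),"valve",plane("scene",[(463,268)],.0),"turqpan",plane("scene",[(257,168)],.02),"turqplate",plane("scene",[(214,274),(237,260)],0))
cmd((.428,-.092,.2),-10)
E
```

```text
wrench [[0.366, 0.214, 0.005], [0.23, 0.344, 0.005]] valve [[0.39589504 0.44798271 0.        ]] turqpan [[ 0.24136423 -0.25094172  0.02      ]] turqplate [[ 0.64730313 -0.20346336  0.        ]
 [ 0.58335165 -0.16367854  0.        ]]
t 0.15 tcp [0.2014 0.4574 0.231 ] x [ 0.403  0.915 -0.001] y [-0.    -0.001 -1.   ] z [-0.915  0.403  0.   ] F [-0.3  0.4  0.3] w 1.003 q [ 1.16  0.21 -0.03  1.32  0.    1.57]
CMD [-0.5486, 0.0417, -0.5717] [0.0005, 1.2706, -0.0007]
```

Emit:
{"fn": "arm_command", "kwargs": {
  "moves": [
    [[-0.549,0,-0.572,0,1,0,1],[-0.549,0,-0.572,0,1,0,1],[-0.549,0,-0.572,0,1,0,1],[-0.549,0,-0.572,0,1,0,1],[-0.549,0,-0.572,0,1,0,1],[-0.549,0,-0.572,0,1,0,1],[-0.549,0,-0.572,0,1,0,1],[-0.549,0,-0.572,0,1,0,1],[-0.549,0,-0.572,0,1,0,1],[-0.549,0,-0.572,0,1,0,1],[-0.549,0,-0.572,0,1,0,1],[-0.549,0,-0.572,0,1,0,1],[-0.549,0,-0.572,0,1,0,1],[-0.549,0,-0.572,0,1,0,1],[-0.549,0,-0.572,0,1,0,1]]
  ],
  "grip_force": 40
}}

```text
clock: 1.65
tcp_pos: [0.4278, -0.0914, 0.2312]
tcp_rot: [-0.706, -0.038, 0.039, 0.706]
ft_force: [0.3, 0.7, -0.5]
gripper_width: 0.001
```

Run:
```python
from h import *
cmd((.428,-.092,.016),-10)
save("wrist","w1")
```

```text
t 1.65 tcp [ 0.4278 -0.0914  0.2312] x [ 0.994  0.109 -0.   ] y [-0.  0. -1.] z [-0.109  0.994  0.   ] F [ 0.3  0.7 -0.5] w 0.001 q [-0.21  0.08 -0.19  1.3   0.    1.25]
CMD [0.0002, 0.287, -0.0009] [-0.0003, 0.271, -0.0004]
```

View pics/w1.png

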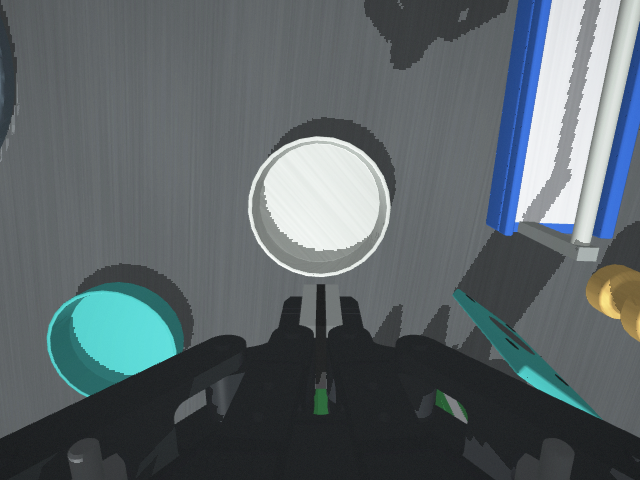

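Run:
```python
from h import *
print(plane("wrist",[(249,207),(390,207),(319,207),(319,137),(319,276)],.03).round(4).tolist(), cal("wrist")[1])
```

```text
[[0.3621, -0.0952, 0.03], [0.4892, -0.0811, 0.03], [0.4252, -0.0882, 0.03], [0.4185, -0.0272, 0.03], [0.4324, -0.1544, 0.03]] [ 0.41948781 -0.02506718  0.3751538 ]
```

Emit:
{"fn": "arm_command", "kwargs": {
  "moves": [
    [[-0.002,0.067,0,0,0.14,0,1],[-0.002,0.133,0,0,0.27,0,1],[-0.002,0.19,0,0,0.27,0,1],[-0.002,0.23,0,0,0.27,0,1],[-0.002,0.26,0,0,0.27,0,1],[-0.002,0.28,0,0,0.27,0,1],[-0.002,0.286,0,0,0.27,0,1],[-0.002,0.286,0,0,0.27,0,1]]
  ]
}}

```text
clock: 2.5
tcp_pos: [0.4264, -0.0915, 0.0169]
tcp_rot: [-0.704, 0.061, -0.061, 0.705]
ft_force: [-0.2, -0.6, 0.6]
gripper_width: 0.002
```

Run:
```python
from h import *
cmd((.490,.273,.016),-10)
```

```text
t 2.5 tcp [ 0.4264 -0.0915  0.0169] x [ 0.985 -0.172 -0.001] y [-0.001  0.    -1.   ] z [0.172 0.985 0.   ] F [-0.2 -0.6  0.6] w 0.002 q [-0.21  0.25 -0.57  0.75  0.    1.53]
CMD [0.0001, 0.0012, 0.4933] [-0.0, 0.002, -0.0005]
```

Emit:
{"fn": "arm_command", "kwargs": {
  "moves": [
    [[0,0,0.015,0,0,0,1],[0,0,0.03,0,0,0,1],[0,0,0.04,0,0,0,1],[0,0,0.05,0,0,0,1],[0,0,0.06,0,0,0,1],[0,0,0.072,0,0,0,1],[0,0,0.086,0,0,0,1],[0,0,0.102,0,0,0,1],[0,0,0.118,0,0,0,1],[0,0,0.134,0,0,0,1],[0,0,0.15,0,0,0,1],[0,0,0.166,0,0,0,1],[0,0,0.182,0,0,0,1],[0,0,0.198,0,0,0,1],[0,0,0.214,0,0,0,1],[0,0,0.23,0,0,0,1],[0,0,0.246,0,0,0,1],[0,0,0.26,0,0,0,1],[0,0,0.27,0,0,0,1],[0,0,0.275,0,0,0,1]]
  ]
}}

```text
clock: 4.5
tcp_pos: [0.4625, 0.1116, 0.0168]
tcp_rot: [-0.704, 0.061, -0.061, 0.704]
ft_force: [-1.1, -2.6, 2.5]
gripper_width: 0.0
```

Run:
```python
from h import *
cmd((.490,.273,.016),-10)
im=save("side","s1")
from meas import *
```

```text
t 4.5 tcp [0.4625 0.1116 0.0168] x [ 0.985 -0.173 -0.   ] y [-0.  0. -1.] z [0.173 0.985 0.   ] F [-1.1 -2.6  2.5] w 0.0 q [ 0.24  0.32 -0.47  0.78  0.    1.98]
CMD [-0.001, 0.001, 0.2183] [-0.0001, 0.0011, -0.0001]
```

View pics/s1.png

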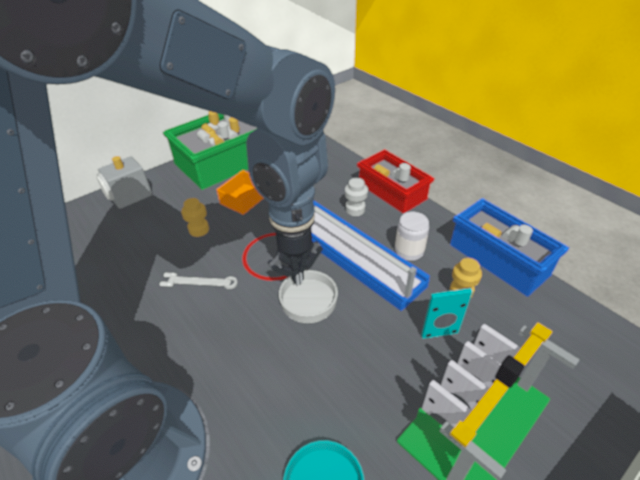

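Works: the pan follows the fingers (centre near pixel (308,297)). Continue.

Emit:
{"fn": "arm_command", "kwargs": {
  "moves": [
    [[0,0,0.006,0,0,0,1],[0,0,0.018,0,0,0,1],[0,0,0.034,0,0,0,1],[0,0,0.05,0,0,0,1],[0,0,0.066,0,0,0,1],[0,0,0.082,0,0,0,1],[0,0,0.098,0,0,0,1],[0,0,0.114,0,0,0,1],[0,0,0.13,0,0,0,1],[0,0,0.146,0,0,0,1],[0,0,0.16,0,0,0,1],[0,0,0.174,0,0,0,1],[0,0,0.186,0,0,0,1],[0,0,0.196,0,0,0,1],[0,0,0.204,0,0,0,1],[0,0,0.21,0,0,0,1],[0,0,0.213,0,0,0,1],[0,0,0.213,0,0,0,1],[0,0,0.2,0,0,0,1]]
  ]
}}

```text
clock: 6.45
tcp_pos: [0.4885, 0.2589, 0.0169]
tcp_rot: [-0.704, 0.061, -0.061, 0.705]
ft_force: [0.0, -0.4, -0.6]
gripper_width: 0.003
```

Run:
```python
from h import *
st()
save("side","s2");im=save("wrist","w2")
```

```text
t 6.45 tcp [0.4885 0.2589 0.0169] x [ 0.985 -0.172  0.   ] y [ 0.     0.001 -1.   ] z [0.172 0.985 0.001] F [ 0.  -0.4 -0.6] w 0.003 q [ 0.49  0.45 -0.26  0.85  0.    2.23]
```

View pics/w2.png

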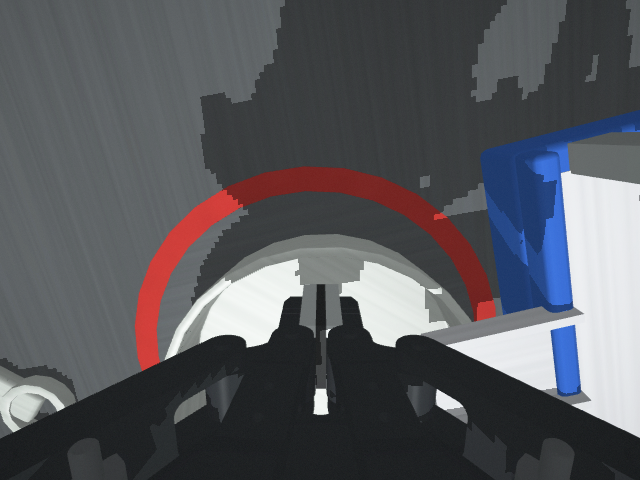

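View pics/s2.png

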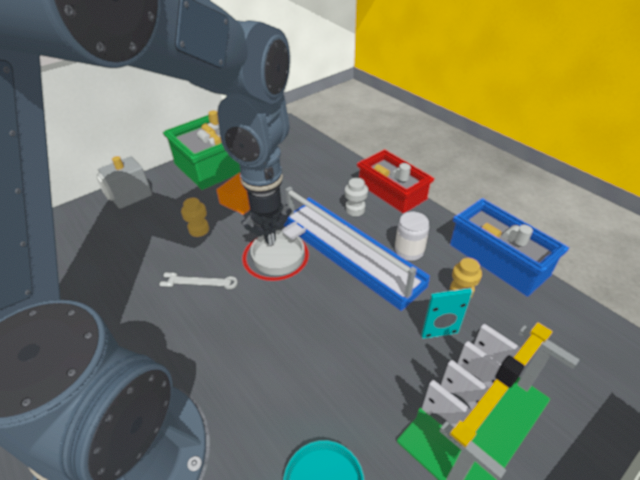

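Run:
```python
from meas import *
print(plane("wrist",[(330,167)],0),plane("wrist",[(333,235)],.03))
im=cv2.imread("pics/s2.png")[:,:,::-1]
for t in(140,155,170): print(pan("side",im,(275,260),thr=t))
w=cv2.imread("pics/w2.png")[:,:,::-1]
print(ring("wrist",w,(100,520,150,380)))
```

```text
[[0.50009862 0.30945044 0.        ]] [[0.49689965 0.28863693 0.03      ]]
((array([0.59412115, 0.24801441]), np.float64(0.03615641269241774)), array([ 250,  187,  165,  109, 5204], dtype=int32))
((array([0.54779619, 0.2044984 ]), np.float64(0.025274228290623042)), array([ 251,  212,  154,   84, 2851], dtype=int32))
((array([0.4682285 , 0.18887823]), np.float64(0.0075213322912936744)), array([ 252,  233,   52,   41, 1213], dtype=int32))
(array([0.47943183, 0.22944418]), np.float64(0.002495108901846038))
```

Emit:
{"fn": "arm_command", "kwargs": {
  "moves": [
    [[0,-0.06,0,0,0,0,1],[0,-0.12,0,0,0,0,1],[0,-0.18,0,0,0,0,1],[0,-0.25,0,0,0,0,1],[0,-0.32,0,0,0,0,1],[0,-0.38,0,0,0,0,1],[0,-0.38,0,0,0,0,1]]
  ]
}}

```text
clock: 7.25
tcp_pos: [0.4901, 0.2591, 0.3087]
tcp_rot: [-0.702, 0.059, -0.065, 0.706]
ft_force: [0.1, 0.6, -0.3]
gripper_width: -0.0
```

Run:
```python
from meas import *
w=save("wrist","w3");cmd((.515,-.37,.30),4.5)
print(ring("wrist",w,(100,540,0,380)))
```

```text
t 7.3 tcp [0.4897 0.2589 0.3052] x [ 0.985 -0.174  0.005] y [ 0.005  0.003 -1.   ] z [0.174 0.985 0.004] F [ 0.3 -0.3 -0.6] w 0.008 q [0.49 0.33 0.3  1.54 0.   2.23]
CMD [0.1788, 0.0046, -0.82] [-0.0031, -0.2416, 0.005]
(array([0.47842507, 0.22765126]), np.float64(0.0023351229715863724))
```

View pics/w3.png

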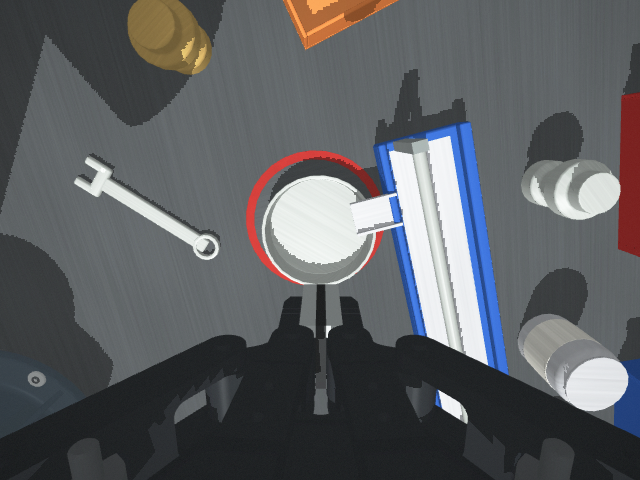

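Run:
```python
from meas import *
P=plane("wrist",[(262,230),(377,230),(319,176),(319,285)],.03);print(P.round(4).tolist(),P[:2].mean(0),P[2:].mean(0))
print(plane("wrist",[(246,215),(319,151)],0).round(4))
```

```text
[[0.4195, 0.2352, 0.03], [0.5462, 0.2127, 0.03], [0.4927, 0.283, 0.03], [0.4707, 0.1592, 0.03]] [0.48282641 0.223916   0.03      ] [0.48171148 0.22112401 0.03      ]
[[0.399  0.25   0.    ]
 [0.4971 0.3078 0.    ]]
```

Emit:
{"fn": "arm_command", "kwargs": {
  "moves": [
    [[0.179,0,-0.82,0,-0.24,0,0.3],[0.179,0,-0.82,0,-0.24,0,0.3],[0.179,0,-0.82,0,-0.24,0,0.3],[0.179,0,-0.82,0,-0.24,0,0.3],[0.179,0,-0.82,0,-0.24,0,0.3],[0.179,0,-0.82,0,-0.24,0,0.3],[0.179,0,-0.82,0,-0.24,0,0.3],[0.179,0,-0.82,0,-0.24,0,0.3],[0.179,0,-0.82,0,-0.24,0,0.3],[0.179,0,-0.82,0,-0.24,0,0.3],[0.179,0,-0.82,0,-0.24,0,0.3],[0.179,0,-0.82,0,-0.24,0,0.3],[0.179,0,-0.82,0,-0.24,0,0.3],[0.179,0,-0.82,0,-0.24,0,0.3],[0.179,0,-0.82,0,-0.24,0,0.3],[0.179,0,-0.82,0,-0.24,0,0.3],[0.179,0,-0.82,0,-0.24,0,0.3],[0.179,0,-0.82,0,-0.24,0,0.3],[0.179,0,-0.82,0,-0.24,0,0.3]]
  ]
}}

```text
clock: 9.2
tcp_pos: [0.5143, -0.3698, 0.3021]
tcp_rot: [0.707, 0.028, -0.028, -0.706]
ft_force: [0.2, -0.8, -0.9]
gripper_width: 0.7
```

Run:
```python
from meas import *
st();w=save("wrist","w4");
```

```text
t 9.2 tcp [ 0.5143 -0.3698  0.3021] x [0.997 0.078 0.   ] y [ 0. -0. -1.] z [-0.078  0.997 -0.   ] F [ 0.2 -0.8 -0.9] w 0.7 q [-0.62  0.53  0.6   1.64 -0.    0.87]
```

View pics/w4.png

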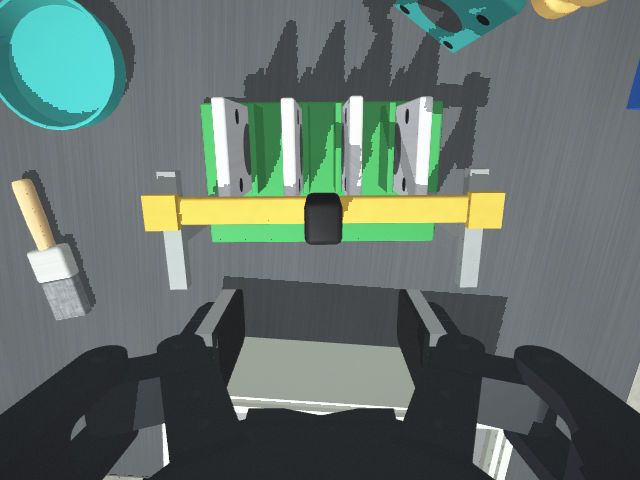

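Run:
```python
from meas import *
print("eye",cal("wrist")[1])
a=plane("wrist",[(218,97),(288,98),(355,97),(427,97)],.152);print(a.round(4).tolist(),a.mean(0))
print("bar",plane("wrist",[(250,199),(250,222),(400,195),(400,222)],.166).round(4).tolist())
print("caps",plane("wrist",[(142,213),(504,210)],.166).round(4).tolist())
print("grip top",plane("wrist",[(307,244),(340,243),(307,197),(341,197)],.211).round(4).tolist())
```

```text
eye [ 0.50793823 -0.30359265  0.44585911]
[[0.4328, -0.2835, 0.152], [0.4829, -0.2802, 0.152], [0.5308, -0.2758, 0.152], [0.5823, -0.2718, 0.152]] [ 0.50719757 -0.27780285  0.152     ]
bar [[0.4603, -0.353, 0.166], [0.4608, -0.3703, 0.166], [0.5693, -0.3416, 0.166], [0.5719, -0.3616, 0.166]]
caps [[0.3811, -0.3697, 0.166], [0.6472, -0.3466, 0.166]]
grip top [[0.5048, -0.371, 0.211], [0.5256, -0.3687, 0.211], [0.5027, -0.3411, 0.211], [0.5235, -0.3395, 0.211]]
```

Emit:
{"fn": "arm_command", "kwargs": {
  "moves": [
    [[0.001,0.06,0.02,0,0,0,0.3],[0.001,0.11,0.02,0,0,0,0.3],[0.001,0.14,0.02,0,0,0,0.3],[0.001,0.16,0.02,0,0,0,0.3],[0.001,0.165,0.02,0,0,0,0.3],[0.001,0.165,0.02,0,0,0,1],[0.001,0.165,0.02,0,0,0,1],[0.001,0.165,0.02,0,0,0,1],[0.001,0.165,0.02,0,0,0,1],[0.001,0.165,0.02,0,0,0,1],[0.001,0.165,0.02,0,0,0,1]]
  ]
}}

```text
clock: 10.35
tcp_pos: [0.5147, -0.3557, 0.1794]
tcp_rot: [0.707, 0.028, -0.027, -0.706]
ft_force: [4.3, 0.1, 7.1]
gripper_width: 0.276
```

Run:
```python
from meas import *
st();w=save("wrist","w5");
```

```text
t 10.35 tcp [ 0.5147 -0.3557  0.1794] x [0.997 0.078 0.002] y [ 0.003 -0.001 -1.   ] z [-0.078  0.997 -0.001] F [4.3 0.1 7.1] w 0.276 q [-0.6   0.49  0.22  1.3   0.    0.89]
```

View pics/w5.png

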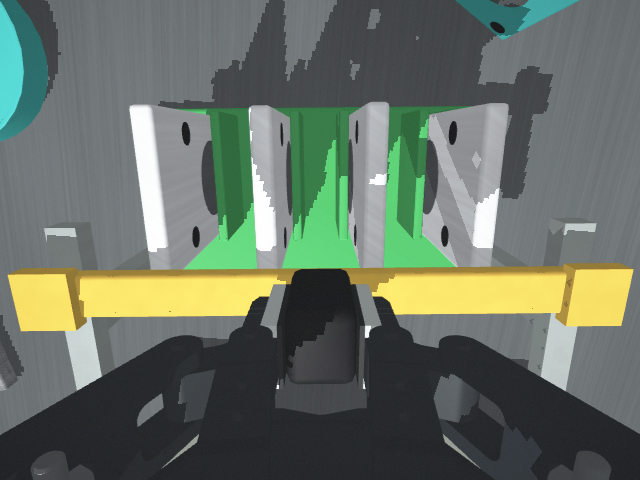

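Emit:
{"fn": "arm_command", "kwargs": {
  "moves": [
    [[0,0,-0.008,0,0,0,1],[0,0,-0.017,0,0,0,1],[0,0,-0.026,0,0,0,1],[0,0,-0.035,0,0,0,1],[0,0,-0.044,0,0,0,1],[0,0,-0.052,0,0,0,1],[0,0,-0.058,0,0,0,1],[0,0,-0.062,0,0,0,1],[0,0,-0.065,0,0,0,1],[0,0,-0.067,0,0,0,1],[0,0,-0.067,0,0,0,1]]
  ]
}}

```text
clock: 11.5
tcp_pos: [0.5184, -0.3988, 0.1785]
tcp_rot: [-0.702, -0.029, 0.028, 0.711]
ft_force: [0.2, 51.1, 16.8]
gripper_width: 0.274
```

Run:
```python
from meas import *
st();w=save("wrist","w6");
```

```text
t 11.5 tcp [ 0.5184 -0.3988  0.1785] x [0.997 0.082 0.002] y [ 0.001  0.011 -1.   ] z [-0.082  0.997  0.011] F [ 0.2 51.1 16.8] w 0.274 q [-0.66  0.56  0.34  1.36  0.01  0.83]
```

View pics/w6.png

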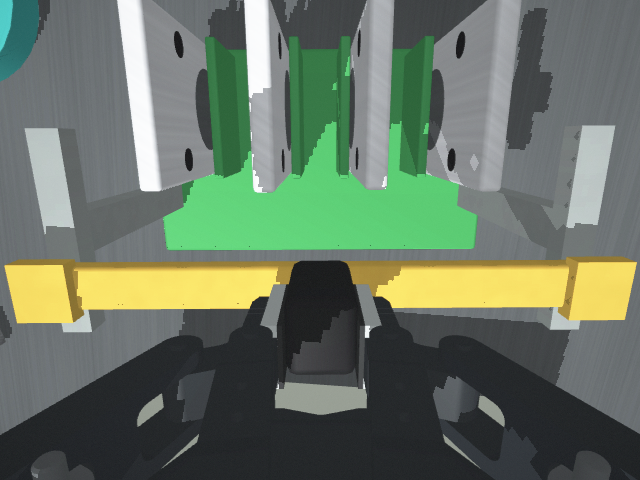

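Emit:
{"fn": "arm_command", "kwargs": {
  "moves": [
    [[0,0,0.005,0,0,0,1],[0,0,0.008,0,0,0,1],[0,0,0.008,0,0,0,0.5],[0,0,0.008,0,0,0,0.5],[0,0,0.008,0,0,0,0.5],[0,-0.06,0.008,0,0,0,0.5],[0,-0.11,0.008,0,0,0,0.5],[0,-0.16,0.008,0,0,0,0.5],[0,-0.16,0.008,0,0,0,0.5],[0,-0.16,0.008,0,0,0,0.5]]
  ]
}}

```text
clock: 12.55
tcp_pos: [0.5174, -0.4001, 0.2985]
tcp_rot: [0.707, 0.028, -0.027, -0.706]
ft_force: [0.4, 0.2, -1.2]
gripper_width: 0.501
```

Run:
```python
from meas import *
st();w=save("wrist","w7");cmd(CO-.075*CX+[0,0,.2],4.5)
```

```text
t 12.55 tcp [ 0.5174 -0.4001  0.2985] x [0.997 0.077 0.001] y [ 0.001 -0.001 -1.   ] z [-0.077  0.997 -0.001] F [ 0.4  0.2 -1.2] w 0.501 q [-0.66  0.59  0.69  1.67 -0.    0.84]
t 12.6 tcp [ 0.517  -0.3997  0.2974] x [ 0.997  0.077 -0.001] y [-0.001  0.    -1.   ] z [-0.077  0.997  0.   ] F [-0.3 -0.1 -1.1] w 0.497 q [-0.66  0.59  0.69  1.67 -0.    0.84]
CMD [-0.0995, 0.1299, 0.1091] [-0.0003, -0.0014, -0.0005]
```

View pics/w7.png

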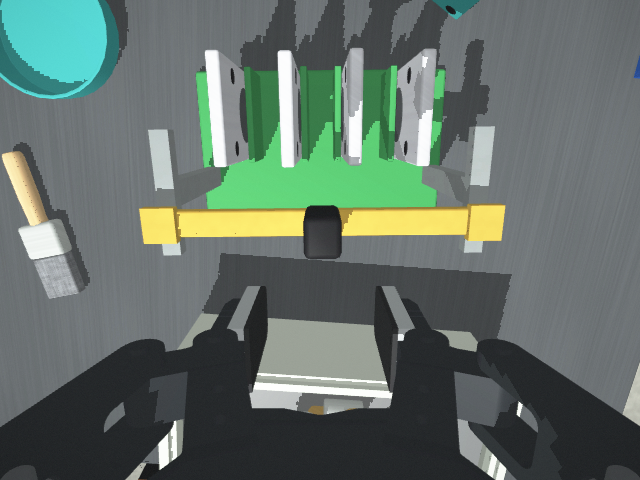

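Run:
```python
from meas import *
P=plane("wrist",[(212,51),(222,165),(285,51),(289,165),(356,49),(355,163),(430,50),(425,165)],.152)
for i in range(0,8,2):
    d=P[i]-P[i+1];c=(P[i]+P[i+1])/2;print(c.round(4),np.linalg.norm(d),np.degrees(np.arctan2(d[1],d[0])),"rel",((c-CO)@CX).round(4),((c-CO)@CY).round(4))
print("bar",plane("wrist",[(250,209),(250,237),(400,208),(400,236)],.166).round(4).tolist(),"grip",plane("wrist",[(307,258),(340,257)],.211))
```

```text
[ 0.4361 -0.3222  0.152 ] 0.07706056616554559 95.67922998819091 rel -0.075 0.0016
[ 0.4858 -0.3184  0.152 ] 0.07704675372940034 95.23103548678003 rel -0.0251 0.0015
[ 0.5343 -0.3133  0.152 ] 0.07684544862057306 95.25347875349104 rel 0.0236 0.0029
[ 0.5855 -0.3104  0.152 ] 0.07768896581016016 95.96569786995893 rel 0.0748 0.0018
bar [[0.4639, -0.3892, 0.166], [0.4646, -0.4102, 0.166], [0.5722, -0.3801, 0.166], [0.5749, -0.4009, 0.166]] grip [[ 0.50817231 -0.40850053  0.211     ]
 [ 0.52875006 -0.40624973  0.211     ]]
```

```bash
cat >> h.py <<'E'
CO=np.array([.511,-.3160,0])
def slot(k,z): return CO+[-.075,-.025,.025,.075][k]*CX+np.array([0,0,z])
def rk(y,dx=0,dz=0,xf=.0164,th=22):
    t=np.radians(th);return RO+(xf+dx-.108*np.sin(t))*RX+y*RY+np.array([0,0,.030+.005*np.sin(t)+.108*np.cos(t)+dz])
E
python3 - <<'E'
from h import *
cmd(slot(0,.2),4.8)
E
```

```text
t 12.6 tcp [ 0.517  -0.3997  0.2974] x [ 0.997  0.077 -0.001] y [-0.001  0.    -1.   ] z [-0.077  0.997  0.   ] F [-0.3 -0.1 -1.1] w 0.497 q [-0.66  0.59  0.69  1.67 -0.    0.84]
CMD [-0.0993, 0.1299, 0.1118] [-0.0003, -0.0064, -0.0005]
```

Emit:
{"fn": "arm_command", "kwargs": {
  "moves": [
    [[-0.05,0,0.056,0,0,0,0.6],[-0.0993,0,0.112,0,0,0,0.6],[-0.0993,0.03,0.112,0,0,0,0.6],[-0.0993,0.08,0.112,0,0,0,0.6],[-0.0993,0.13,0.112,0,0,0,0.6],[-0.0993,0.13,0.112,0,0,0,0.6],[-0.0993,0.13,0.112,0,0,0,0.6]]
  ]
}}

```text
clock: 13.3
tcp_pos: [0.4358, -0.3212, 0.2007]
tcp_rot: [-0.706, -0.027, 0.028, 0.707]
ft_force: [0.8, 0.6, 0.7]
gripper_width: 0.397
```

Run:
```python
from meas import *
cmd(slot(0,.12),4.8);w=save("wrist","w8");
```

```text
t 13.3 tcp [ 0.4358 -0.3212  0.2007] x [ 0.997  0.077 -0.001] y [-0.001  0.001 -1.   ] z [-0.077  0.997  0.001] F [0.8 0.6 0.7] w 0.397 q [-0.64  0.31  0.01  1.28 -0.    0.86]
CMD [0.0006, 0.1075, -0.001] [-0.0011, -0.0062, -0.0013]
```

View pics/w8.png

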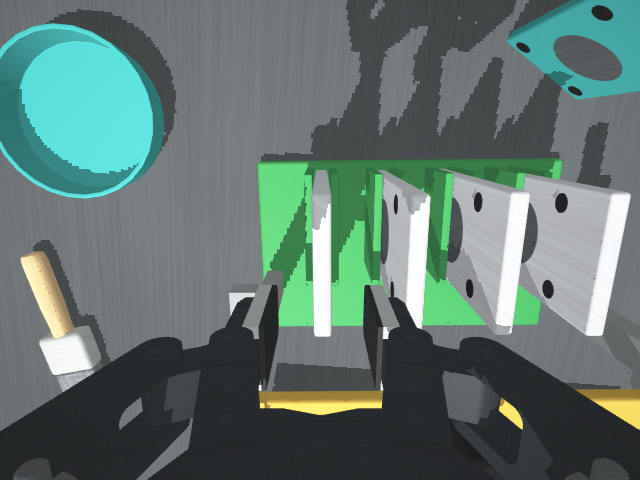

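Emit:
{"fn": "arm_command", "kwargs": {
  "moves": [
    [[0,0,0,0,0,0,0.68],[0,0.02,0,0,0,0,0.68],[0,0.05,0,0,0,0,0.68],[0,0.075,0,0,0,0,0.68],[0,0.095,0,0,0,0,0.68],[0,0.1075,0,0,0,0,0.68],[0,0.1075,0,0,0,0,0.68],[0,0.1075,0,0,0,0,1],[0,0.1075,0,0,0,0,1],[0,0.1075,0,0,0,0,1],[0,0.1075,0,0,0,0,1],[0,0.1075,0,0,0,0,1]]
  ],
  "grip_force": 60
}}

```text
clock: 14.55
tcp_pos: [0.437, -0.322, 0.1211]
tcp_rot: [0.707, 0.028, -0.027, -0.706]
ft_force: [-0.3, 0.3, 6.9]
gripper_width: 0.104
```

Run:
```python
from meas import *
st();w=save("wrist","w9");
```

```text
t 14.55 tcp [ 0.437  -0.322   0.1211] x [0.997 0.077 0.001] y [ 0.002 -0.001 -1.   ] z [-0.077  0.997 -0.001] F [-0.3  0.3  6.9] w 0.104 q [-0.63  0.34 -0.14  1.08 -0.    0.86]
```

View pics/w9.png

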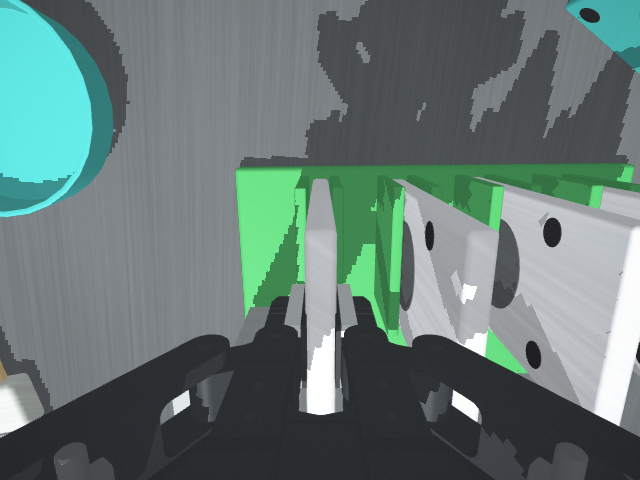

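Emit:
{"fn": "arm_command", "kwargs": {
  "moves": [
    [[0,-0.01,0,0,0,0,1],[0,-0.03,0,0,0,0,1],[0,-0.06,0,0,0,0,1],[0,-0.1,0,0,0,0,1],[0,-0.14,0,0,0,0,1],[0,-0.18,0,0,0,0,1],[0,-0.22,0,0,0,0,1],[0,-0.25,0,0,0,0,1],[0,-0.25,0,0,0,0,1]]
  ]
}}

```text
clock: 15.5
tcp_pos: [0.4371, -0.322, 0.3108]
tcp_rot: [0.708, 0.029, -0.026, -0.706]
ft_force: [0.5, 0.0, -2.7]
gripper_width: 0.111
```

Run:
```python
from meas import *
p=rk(.138,dx=.004,dz=.16);print(p,np.linalg.norm(p[:2]));cmd(p,5,22);w=save("side","s3");
```

```text
[0.59348511 0.24692658 0.29200889] 0.6428042547613682
t 15.5 tcp [ 0.4371 -0.322   0.3108] x [0.997 0.077 0.004] y [ 0.004 -0.003 -1.   ] z [-0.077  0.997 -0.003] F [ 0.5  0.  -2.7] w 0.111 q [-0.63  0.31  0.29  1.55  0.    0.86]
CMD [0.2664, 0.0237, 0.7403] [0.0047, -0.0088, -0.3633]
```

View pics/s3.png

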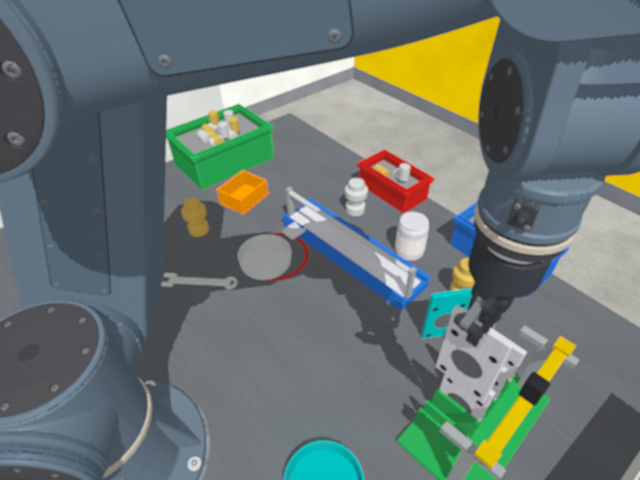

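Emit:
{"fn": "arm_command", "kwargs": {
  "moves": [
    [[0.006,0,0.015,0,0,0,1],[0.018,0,0.045,0,0,0,1],[0.032,0,0.09,0,0,0,1],[0.052,0,0.14,0,0,-0.03,1],[0.07,0,0.19,0,0,-0.06,1],[0.09,0,0.24,0,0,-0.09,1],[0.108,0.003,0.29,0,0,-0.12,1],[0.126,0.006,0.34,0,0,-0.15,1],[0.144,0.009,0.39,0,0,-0.18,1],[0.162,0.012,0.44,0,0,-0.21,1],[0.18,0.015,0.49,0,0,-0.24,1],[0.198,0.018,0.54,0,0,-0.27,1],[0.216,0.02,0.59,0,0,-0.3,1],[0.234,0.022,0.64,0,0,-0.33,1],[0.25,0.023,0.69,0,0,-0.35,1],[0.26,0.024,0.72,0,0,-0.363,1],[0.2664,0.024,0.735,0,-0.009,-0.363,1],[0.2664,0.024,0.74,0,-0.009,-0.363,1],[0.2664,0.024,0.74,0,-0.009,-0.363,1]]
  ]
}}

```text
clock: 17.45
tcp_pos: [0.5922, 0.2471, 0.2888]
tcp_rot: [-0.689, -0.163, -0.103, 0.699]
ft_force: [1.1, -0.8, -2.9]
gripper_width: 0.106
```

Run:
```python
from meas import *
p=rk(.138,dx=.004,dz=.006);cmd(p,5,22);save("side","s4");save("scene","a4");save("wrist","w10")
a=cv2.imread("pics/scene0.png")
```

```text
t 17.45 tcp [0.5922 0.2471 0.2888] x [0.926 0.081 0.37 ] y [ 0.369  0.03  -0.929] z [-0.087  0.996 -0.002] F [ 1.1 -0.8 -2.9] w 0.106 q [ 0.46  0.18 -0.01  1.03 -0.14  1.92]
CMD [-0.0728, 0.1874, 0.0001] [0.0021, 0.0003, -0.005]
```

View pics/a4.png

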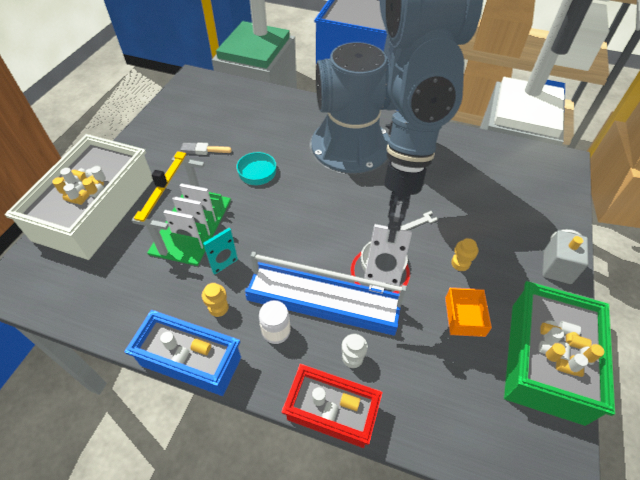

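View pics/w10.png

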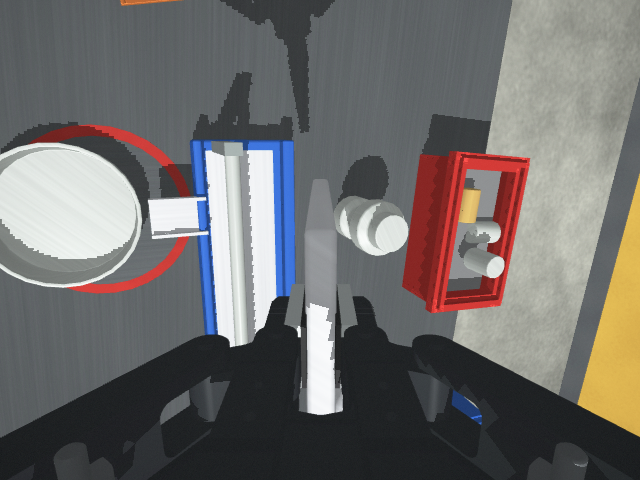

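Run:
```python
from meas import *
c=cv2.imread("pics/w10.png");crop(c,180,420,130,350,"c7",3.3)
for z,pts in((.105,[(232,160),(238,260),(241,310)]),(.044,[(194,145),(293,145),(207,300)]),(.03,[(275,160),(278,250)])):
    P=plane("wrist",pts,z);print([(round(float((p-RO)@RX),4),round(float((p-RO)@RY),4)) for p in P])
```

```text
[(-0.0239, 0.184), (-0.024, 0.0998), (-0.024, 0.053)]
[(-0.0476, 0.1944), (0.0471, 0.1933), (-0.0478, 0.0411)]
[(0.0318, 0.1781), (0.032, 0.0812)]
```

View pics/c7.png

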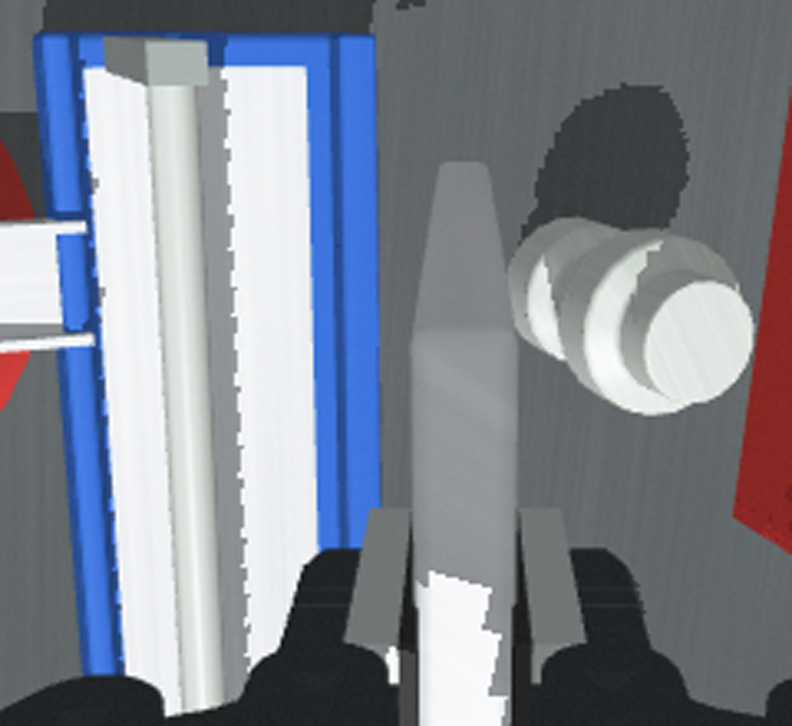

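```bash
cat >> h.py <<'E'
RO=RO-.003*RY
E
python3 - <<'E'
from h import *
cmd(rk(.138,dx=.004,dz=.006),5,22);cmd(rk(.138,dx=0.001,dz=0),5,22)
E
```

```text
t 17.6 tcp [0.5926 0.2463 0.2895] x [0.925 0.08  0.371] y [ 0.37   0.03  -0.929] z [-0.085  0.996 -0.002] F [ 0.2 -0.2 -2.8] w 0.109 q [ 0.46  0.17 -0.01  1.03 -0.14  1.92]
CMD [-0.0738, 0.188, -0.0028] [0.0023, -0.001, -0.0038]
t 17.6 tcp [0.5926 0.2463 0.2895] x [0.925 0.08  0.371] y [ 0.37   0.03  -0.929] z [-0.085  0.996 -0.002] F [ 0.2 -0.2 -2.8] w 0.109 q [ 0.46  0.17 -0.01  1.03 -0.14  1.92]
CMD [-0.0805, 0.194, -0.0028] [0.0023, -0.001, -0.0038]
```

Emit:
{"fn": "arm_command", "kwargs": {
  "moves": [
    [[-0.009,0.023,-0.001,0,0,0,1],[-0.022,0.056,-0.002,0,0,0,1],[-0.037,0.094,-0.003,0,0,0,1],[-0.051,0.13,-0.003,0,0,0,1],[-0.061,0.156,-0.003,0,0,0,1],[-0.069,0.176,-0.003,0,0,0,1],[-0.074,0.188,-0.003,0,0,0,1],[-0.074,0.188,-0.003,0,0,0,1],[-0.074,0.188,-0.003,0,0,0,1]]
  ]
}}

```text
clock: 18.5
tcp_pos: [0.5941, 0.2447, 0.1388]
tcp_rot: [-0.688, -0.164, -0.104, 0.699]
ft_force: [-0.1, 0.3, -1.7]
gripper_width: 0.107
```

Run:
```python
from h import *
cmd(rk(.138,dx=0.000,dz=0),5,22);save("wrist","w11");save("scene","a5")
```

```text
t 18.5 tcp [0.5941 0.2447 0.1388] x [0.925 0.08  0.372] y [ 0.371  0.031 -0.928] z [-0.086  0.996 -0.001] F [-0.1  0.3 -1.7] w 0.107 q [ 0.46  0.24 -0.32  0.65 -0.14  1.92]
CMD [-0.0088, 0.0062, -0.0009] [0.0017, -0.0005, -0.0028]
```

View pics/w11.png

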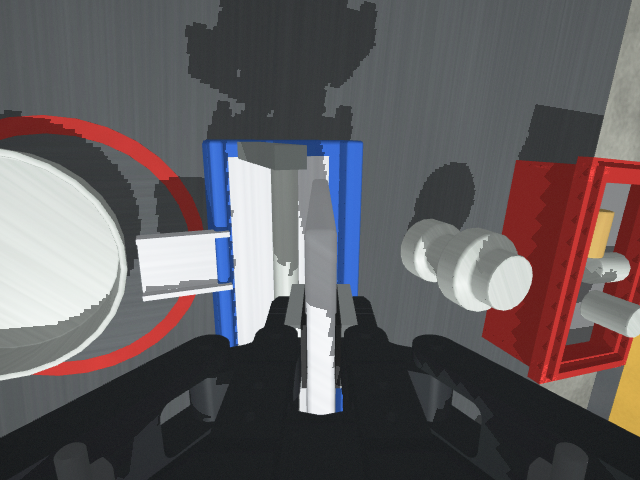

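Emit:
{"fn": "arm_command", "kwargs": {
  "moves": [
    [[-0.003,0.002,-0.001,0,0,0,1],[-0.006,0.004,-0.001,0,0,0,1],[-0.0088,0.0062,-0.001,0,0,0,1],[-0.0088,0.0062,-0.001,0,0,0,1],[-0.0088,0.0062,-0.001,0,0,0,1]]
  ]
}}

```text
clock: 19.1
tcp_pos: [0.5906, 0.2441, 0.1328]
tcp_rot: [-0.688, -0.165, -0.105, 0.699]
ft_force: [0.3, -0.3, 8.3]
gripper_width: 0.106
```

Emit:
{"fn": "arm_command", "kwargs": {
  "moves": [
    [[0,0,0,0,0,0,0.85],[0,0,0,0,0,0,0.8],[0,0,0,0,0,0,0.75],[0,0,0,0,0,0,0.7],[0,0,0,0,0,0,0.65],[0,0,0,0,0,0,0.65]]
  ]
}}

```text
clock: 19.7
tcp_pos: [0.5893, 0.2437, 0.1311]
tcp_rot: [-0.689, -0.164, -0.103, 0.699]
ft_force: [0.3, -0.7, 0.4]
gripper_width: 0.349
```

Run:
```python
from h import *
st();save("wrist","w12");save("side","s5")
```

```text
t 19.7 tcp [0.5893 0.2437 0.1311] x [0.925 0.081 0.371] y [ 0.37   0.03  -0.929] z [-0.087  0.996 -0.002] F [ 0.3 -0.7  0.4] w 0.349 q [ 0.46  0.24 -0.35  0.63 -0.14  1.92]
```

View pics/w12.png

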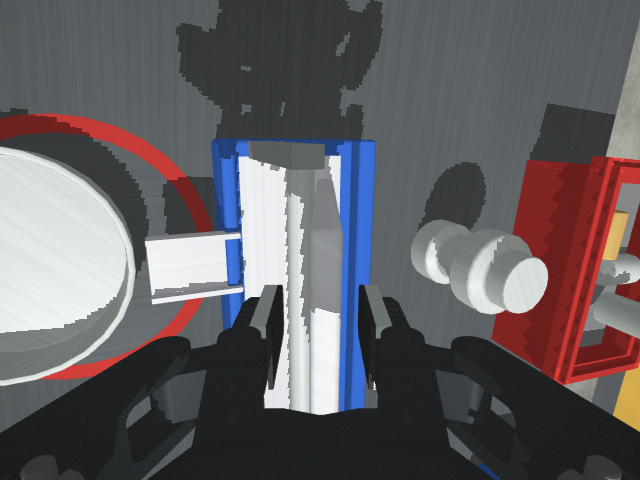

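View pics/s5.png

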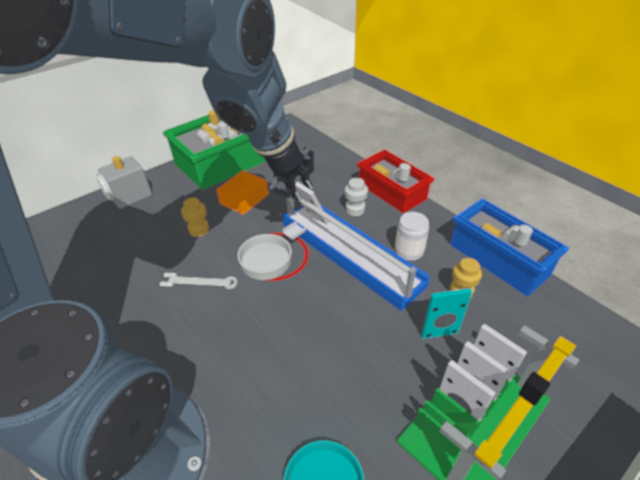

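Emit:
{"fn": "arm_command", "kwargs": {
  "moves": [
    [[0,-0.03,0,0,0,0,0.65],[0,-0.08,0,0,0,0,0.65],[0,-0.14,0,0,0,0,0.65],[0,-0.2,0,0,0,0,0.65],[0,-0.2,0,0,0,0,0.65]]
  ]
}}

```text
clock: 20.3
tcp_pos: [0.5347, 0.2402, 0.2771]
tcp_rot: [-0.687, -0.166, -0.106, 0.7]
ft_force: [0.7, 1.8, -1.0]
gripper_width: 0.349
```

Run:
```python
from h import *
cmd(slot(1,.25),4.8);save("wrist","w13")
a=save("scene","a6");crop(a[:,:,::-1],320,440,210,330,"c8",5)
```

```text
t 20.3 tcp [0.5347 0.2402 0.2771] x [0.922 0.08  0.378] y [ 0.377  0.035 -0.926] z [-0.087  0.996  0.002] F [ 0.7  1.8 -1. ] w 0.349 q [ 0.5   0.06 -0.18  0.97 -0.15  1.96]
CMD [-0.1329, -0.0167, -0.7358] [-0.0023, 0.0028, 0.3706]
```

View pics/w13.png

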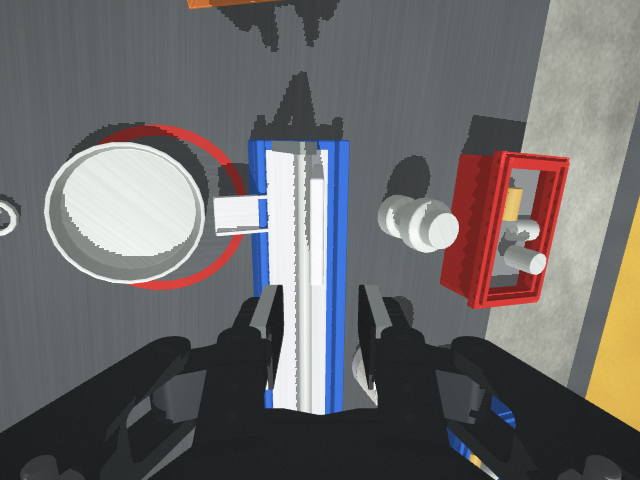

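View pics/c8.png

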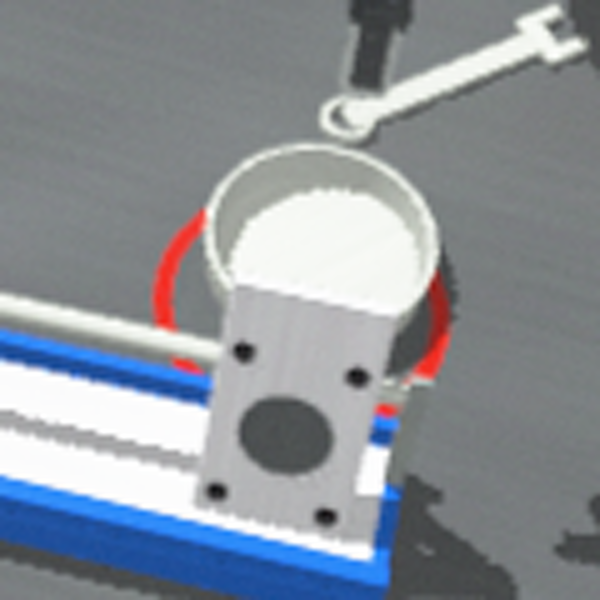

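Emit:
{"fn": "arm_command", "kwargs": {
  "moves": [
    [[-0.02,-0.01,-0.06,0,0,0,0.65],[-0.133,-0.017,-0.736,0,0,0.37,0.68],[-0.133,-0.017,-0.736,0,0,0.37,0.68],[-0.133,-0.017,-0.736,0,0,0.37,0.68],[-0.133,-0.017,-0.736,0,0,0.37,0.68],[-0.133,-0.017,-0.736,0,0,0.37,0.68],[-0.133,-0.017,-0.736,0,0,0.37,0.68],[-0.133,-0.017,-0.736,0,0,0.37,0.68],[-0.133,-0.017,-0.736,0,0,0.37,0.68],[-0.133,-0.017,-0.736,0,0,0.37,0.68],[-0.133,-0.017,-0.736,0,0,0.37,0.68],[-0.133,-0.017,-0.736,0,0,0.37,0.68],[-0.133,-0.017,-0.736,0,0,0.37,0.68],[-0.133,-0.017,-0.736,0,0,0.37,0.68],[-0.133,-0.017,-0.736,0,0,0.37,0.68]]
  ]
}}

```text
clock: 21.9
tcp_pos: [0.4849, -0.3181, 0.2459]
tcp_rot: [0.707, 0.028, -0.034, -0.706]
ft_force: [-0.5, 0.4, 1.2]
gripper_width: 0.321
```

Run:
```python
from h import *
cmd(slot(1,.12),4.8);save("wrist","w14")
```

```text
t 21.9 tcp [ 0.4849 -0.3181  0.2459] x [ 0.996  0.088 -0.008] y [-0.008 -0.002 -1.   ] z [-0.088  0.996 -0.001] F [-0.5  0.4  1.2] w 0.321 q [-0.58  0.39  0.24  1.43 -0.01  0.91]
CMD [0.0029, 0.1679, 0.0002] [0.0011, 0.0037, -0.0074]
```

View pics/w14.png

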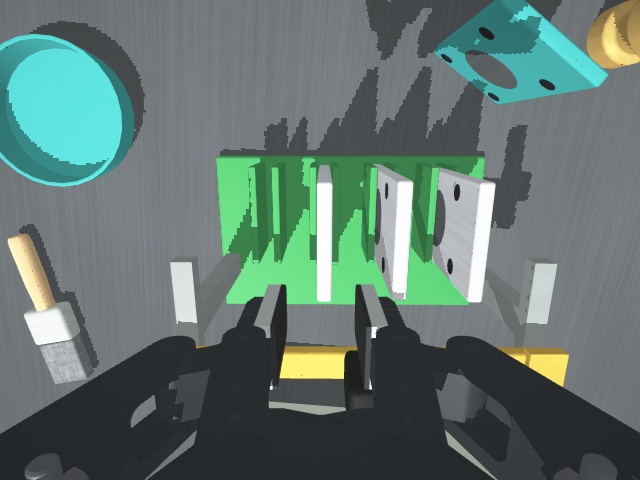

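Emit:
{"fn": "arm_command", "kwargs": {
  "moves": [
    [[0.003,0.02,0,0,0,-0.007,0.68],[0.003,0.06,0,0,0,-0.007,0.68],[0.003,0.1,0,0,0,-0.007,0.68],[0.003,0.13,0,0,0,-0.007,0.68],[0.003,0.153,0,0,0,-0.007,0.68],[0.003,0.168,0,0,0,-0.007,0.68],[0.003,0.168,0,0,0,-0.007,0.68],[0.003,0.168,0,0,0,-0.007,1],[0.003,0.168,0,0,0,-0.007,1],[0.003,0.168,0,0,0,-0.007,1],[0.003,0.168,0,0,0,-0.007,1],[0.003,0.168,0,0,0,-0.007,1]]
  ]
}}

```text
clock: 23.15
tcp_pos: [0.4866, -0.3196, 0.1213]
tcp_rot: [0.707, 0.031, -0.03, -0.706]
ft_force: [-0.5, 1.4, 6.3]
gripper_width: 0.104
```

Emit:
{"fn": "arm_command", "kwargs": {
  "moves": [
    [[0,-0.01,0,0,0,0,1],[0,-0.03,0,0,0,0,1],[0,-0.06,0,0,0,0,1],[0,-0.1,0,0,0,0,1],[0,-0.14,0,0,0,0,1],[0,-0.18,0,0,0,0,1],[0,-0.22,0,0,0,0,1],[0,-0.25,0,0,0,0,1],[0,-0.25,0,0,0,0,1]]
  ]
}}

```text
clock: 24.05
tcp_pos: [0.4866, -0.3196, 0.311]
tcp_rot: [0.708, 0.032, -0.029, -0.705]
ft_force: [0.5, -0.0, -2.6]
gripper_width: 0.107
```

Run:
```python
from h import *
cmd(rk(.046,dx=.004,dz=.16),5,22);save("wrist","w15")
```

```text
t 24.05 tcp [ 0.4866 -0.3196  0.311 ] x [0.996 0.086 0.004] y [ 0.004 -0.004 -1.   ] z [-0.086  0.996 -0.005] F [ 0.5 -0.  -2.6] w 0.107 q [-0.58  0.4   0.42  1.59 -0.    0.9 ]
CMD [0.2071, 0.0232, 0.6137] [0.0046, 0.0001, -0.3632]
```

View pics/w15.png

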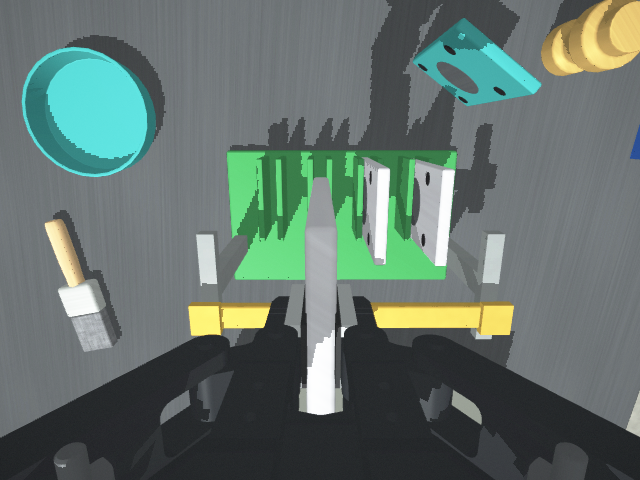

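Held straight; carry it to the second rack place.

Emit:
{"fn": "arm_command", "kwargs": {
  "moves": [
    [[0.005,0,0.015,0,0,0,1],[0.015,0,0.045,0,0,0,1],[0.03,0,0.09,0,0,0,1],[0.046,0,0.14,0,0,-0.03,1],[0.063,0.003,0.19,0,0,-0.07,1],[0.08,0.006,0.24,0,0,-0.11,1],[0.097,0.009,0.29,0,0,-0.15,1],[0.114,0.012,0.34,0,0,-0.19,1],[0.13,0.015,0.39,0,0,-0.23,1],[0.147,0.018,0.44,0,0,-0.27,1],[0.164,0.02,0.49,0,0,-0.3,1],[0.18,0.022,0.54,0,0,-0.33,1],[0.195,0.023,0.58,0,0,-0.355,1],[0.203,0.023,0.605,0,0,-0.363,1],[0.207,0.023,0.614,0,0,-0.363,1],[0.207,0.023,0.614,0,0,-0.363,1]]
  ]
}}

```text
clock: 25.7
tcp_pos: [0.5999, 0.1539, 0.2883]
tcp_rot: [-0.689, -0.163, -0.102, 0.699]
ft_force: [-0.0, -0.7, -2.8]
gripper_width: 0.105
```

Run:
```python
from h import *
cmd(rk(.046,dx=.004,dz=.006),5,22);save("wrist","w16")
```

```text
t 25.7 tcp [0.5999 0.1539 0.2883] x [0.926 0.082 0.369] y [ 0.368  0.031 -0.929] z [-0.088  0.996 -0.002] F [-0.  -0.7 -2.8] w 0.105 q [ 0.29  0.12 -0.09  1.   -0.08  1.76]
CMD [-0.0719, 0.1871, -0.002] [0.0015, 0.0014, -0.0058]
```

View pics/w16.png

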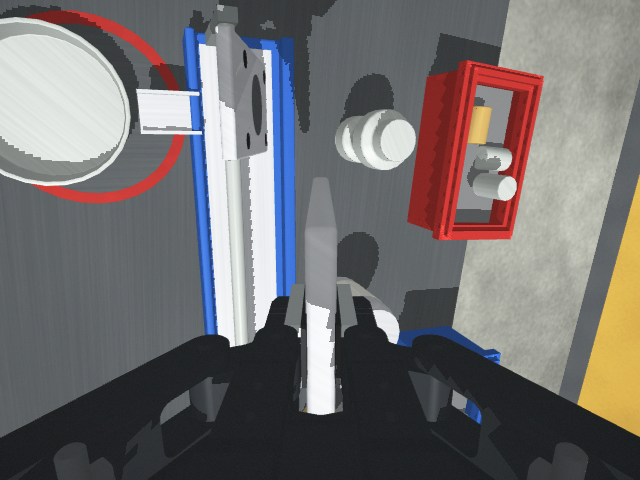

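Run:
```python
from h import *
for z,pts in((.162,[(222,159),(236,158)]),(.1,[(352,318),(400,325)])):
    P=plane("wrist",pts,z);print([(round(float((p-RO)@RX),4),round(float((p-RO)@RY),4)) for p in P])
```

```text
[(-0.0405, 0.098), (-0.0315, 0.0984)]
[(0.0878, -0.0683), (0.1466, -0.0877)]
```

Emit:
{"fn": "arm_command", "kwargs": {
  "moves": [
    [[-0.009,0.023,-0.001,0,0,0,1],[-0.022,0.056,-0.002,0,0,0,1],[-0.037,0.094,-0.002,0,0,0,1],[-0.05,0.13,-0.002,0,0,0,1],[-0.06,0.156,-0.002,0,0,0,1],[-0.068,0.176,-0.002,0,0,0,1],[-0.072,0.187,-0.002,0,0,0,1],[-0.072,0.187,-0.002,0,0,0,1],[-0.072,0.187,-0.002,0,0,0,1]]
  ]
}}

```text
clock: 26.65
tcp_pos: [0.6032, 0.1512, 0.1402]
tcp_rot: [-0.689, -0.164, -0.104, 0.699]
ft_force: [-0.2, 0.2, -2.2]
gripper_width: 0.106
```

Run:
```python
from h import *
cmd(rk(.046,dx=0,dz=0),5,22);save("wrist","w17")
```

```text
t 26.65 tcp [0.6032 0.1512 0.1402] x [0.925 0.08  0.372] y [ 0.37   0.03  -0.928] z [-0.086  0.996 -0.002] F [-0.2  0.2 -2.2] w 0.106 q [ 0.28  0.19 -0.39  0.62 -0.07  1.75]
CMD [-0.0106, 0.0074, 0.0016] [0.0019, -0.0006, -0.003]
```

View pics/w17.png

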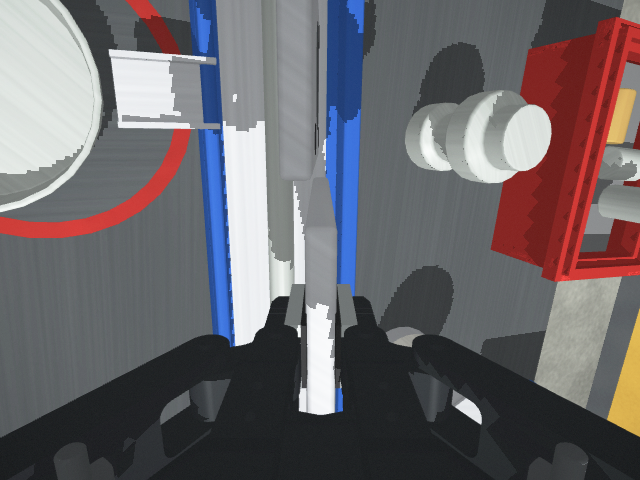

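Emit:
{"fn": "arm_command", "kwargs": {
  "moves": [
    [[-0.004,0.002,0.001,0,0,0,1],[-0.008,0.005,0.001,0,0,0,1],[-0.0106,0.0074,0.001,0,0,0,1],[-0.0106,0.0074,0.001,0,0,0,1],[-0.0106,0.0074,0.001,0,0,0,1],[-0.0106,0.0074,0.001,0,0,0,0.85],[-0.0106,0.0074,0.001,0,0,0,0.8],[-0.0106,0.0074,0.001,0,0,0,0.75],[-0.0106,0.0074,0.001,0,0,0,0.7],[-0.0106,0.0074,0.001,0,0,0,0.65],[-0.0106,0.0074,0.001,0,0,0,0.65],[-0.0106,-0.02,0.001,0,0,0,0.65],[-0.0106,-0.07,0.001,0,0,0,0.65],[-0.0106,-0.13,0.001,0,0,0,0.65],[-0.0106,-0.19,0.001,0,0,0,0.65],[-0.0106,-0.19,0.001,0,0,0,0.65]]
  ]
}}

```text
clock: 28.3
tcp_pos: [0.5437, 0.1479, 0.2754]
tcp_rot: [-0.687, -0.166, -0.106, 0.699]
ft_force: [0.4, 1.4, -1.9]
gripper_width: 0.349
```

Run:
```python
from h import *
cmd(slot(2,.25),4.8);save("wrist","w18")
a=save("scene","a7");crop(a[:,:,::-1],270,440,210,330,"c9",4.5)
```

```text
t 28.3 tcp [0.5437 0.1479 0.2754] x [0.922 0.08  0.379] y [ 0.377  0.033 -0.925] z [-0.087  0.996  0.   ] F [ 0.4  1.4 -1.9] w 0.349 q [ 0.31 -0.01 -0.25  0.94 -0.09  1.78]
CMD [-0.0718, 0.0071, -0.6128] [-0.0007, 0.0029, 0.371]
```

View pics/c9.png

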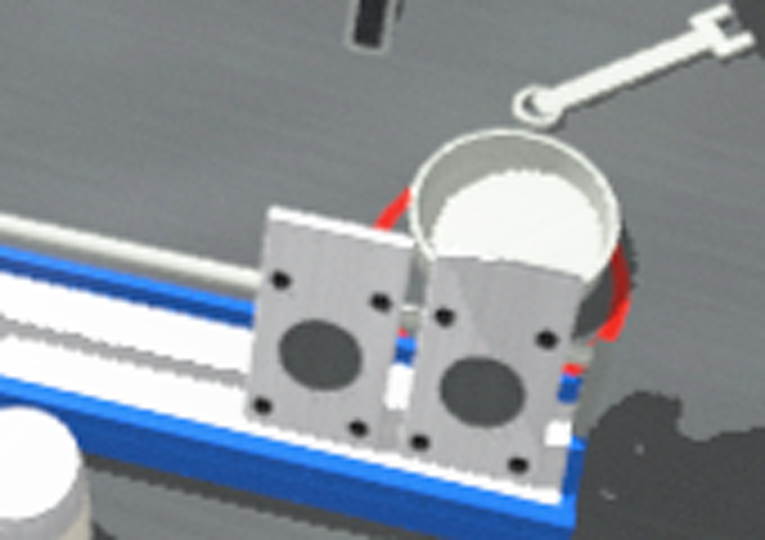

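Both plates lean nicely. On to the third.

Emit:
{"fn": "arm_command", "kwargs": {
  "moves": [
    [[-0.02,-0.01,-0.06,0,0,0,0.65],[-0.072,0.007,-0.613,0,0,0.371,0.68],[-0.072,0.007,-0.613,0,0,0.371,0.68],[-0.072,0.007,-0.613,0,0,0.371,0.68],[-0.072,0.007,-0.613,0,0,0.371,0.68],[-0.072,0.007,-0.613,0,0,0.371,0.68],[-0.072,0.007,-0.613,0,0,0.371,0.68],[-0.072,0.007,-0.613,0,0,0.371,0.68],[-0.072,0.007,-0.613,0,0,0.371,0.68],[-0.072,0.007,-0.613,0,0,0.371,0.68],[-0.072,0.007,-0.613,0,0,0.371,0.68],[-0.072,0.007,-0.613,0,0,0.371,0.68],[-0.072,0.007,-0.613,0,0,0.371,0.68]]
  ]
}}

```text
clock: 29.7
tcp_pos: [0.5345, -0.314, 0.244]
tcp_rot: [0.707, 0.028, -0.034, -0.706]
ft_force: [0.2, 1.3, 0.7]
gripper_width: 0.319
```

Run:
```python
from h import *
cmd(slot(2,.12),4.8);save("wrist","w19")
```

```text
t 29.7 tcp [ 0.5345 -0.314   0.244 ] x [ 0.996  0.087 -0.009] y [-0.009 -0.002 -1.   ] z [-0.087  0.996 -0.001] F [0.2 1.3 0.7] w 0.319 q [-0.53  0.48  0.38  1.47 -0.01  0.96]
CMD [0.0034, 0.1653, -0.0] [0.0009, 0.0035, -0.0088]
```

View pics/w19.png

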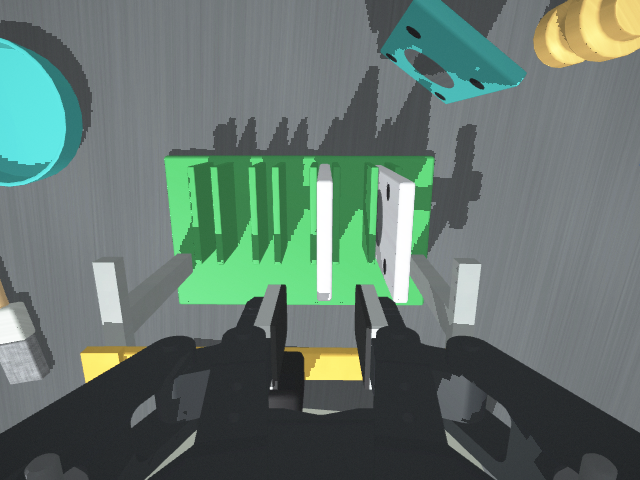

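Emit:
{"fn": "arm_command", "kwargs": {
  "moves": [
    [[0.003,0.02,0,0,0,-0.008,0.68],[0.003,0.06,0,0,0,-0.008,0.68],[0.003,0.1,0,0,0,-0.008,0.68],[0.003,0.13,0,0,0,-0.008,0.68],[0.003,0.15,0,0,0,-0.008,0.68],[0.003,0.165,0,0,0,-0.008,0.68],[0.003,0.165,0,0,0,-0.008,0.68],[0.003,0.165,0,0,0,-0.008,1],[0.003,0.165,0,0,0,-0.008,1],[0.003,0.165,0,0,0,-0.008,1],[0.003,0.165,0,0,0,-0.008,1],[0.003,0.165,0,0,0,-0.008,1]]
  ]
}}

```text
clock: 30.95
tcp_pos: [0.5362, -0.3152, 0.1219]
tcp_rot: [0.707, 0.031, -0.03, -0.706]
ft_force: [-0.5, 1.6, 6.9]
gripper_width: 0.108
```

Emit:
{"fn": "arm_command", "kwargs": {
  "moves": [
    [[0,-0.01,0,0,0,0,1],[0,-0.03,0,0,0,0,1],[0,-0.06,0,0,0,0,1],[0,-0.1,0,0,0,0,1],[0,-0.14,0,0,0,0,1],[0,-0.18,0,0,0,0,1],[0,-0.22,0,0,0,0,1],[0,-0.25,0,0,0,0,1],[0,-0.25,0,0,0,0,1]]
  ]
}}

```text
clock: 31.85
tcp_pos: [0.5363, -0.3152, 0.3117]
tcp_rot: [0.708, 0.032, -0.029, -0.705]
ft_force: [0.9, -0.3, -2.7]
gripper_width: 0.107
```

Run:
```python
from h import *
cmd(rk(-.046,dx=.004,dz=.16),5,22);save("wrist","w20")
```

```text
t 31.85 tcp [ 0.5363 -0.3152  0.3117] x [0.996 0.086 0.004] y [ 0.004 -0.004 -1.   ] z [-0.086  0.996 -0.005] F [ 0.9 -0.3 -2.7] w 0.107 q [-0.53  0.5   0.58  1.64 -0.    0.95]
CMD [0.1408, 0.0245, 0.4909] [0.0044, 0.0001, -0.3631]
```

View pics/w20.png

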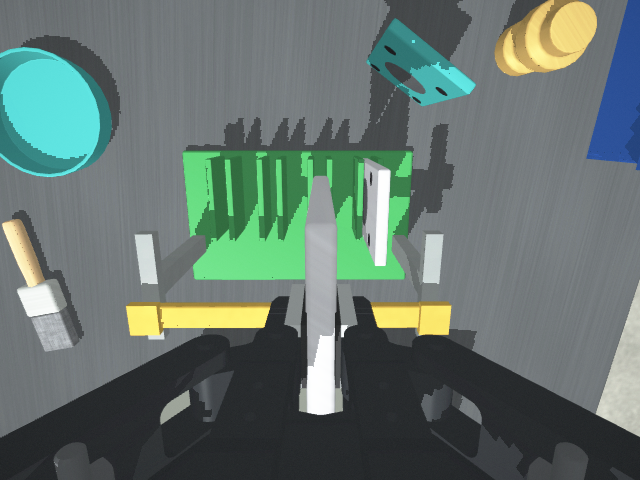

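Emit:
{"fn": "arm_command", "kwargs": {
  "moves": [
    [[0.005,0,0.015,0,0,0,1],[0.013,0,0.045,0,0,0,1],[0.026,0,0.09,0,0,0,1],[0.04,0,0.14,0,0,-0.04,1],[0.054,0.003,0.19,0,0,-0.09,1],[0.069,0.006,0.24,0,0,-0.14,1],[0.083,0.01,0.29,0,0,-0.19,1],[0.097,0.014,0.34,0,0,-0.24,1],[0.112,0.018,0.39,0,0,-0.29,1],[0.126,0.021,0.44,0,0,-0.33,1],[0.135,0.023,0.47,0,0,-0.355,1],[0.139,0.024,0.485,0,0,-0.363,1],[0.141,0.0245,0.491,0,0,-0.363,1],[0.141,0.0245,0.491,0,0,-0.363,1]]
  ]
}}

```text
clock: 33.3
tcp_pos: [0.6088, 0.0614, 0.2886]
tcp_rot: [-0.689, -0.163, -0.103, 0.699]
ft_force: [-0.1, -0.5, -2.3]
gripper_width: 0.109
```

Run:
```python
from h import *
cmd(rk(-.046,dx=.004,dz=.006),5,22);save("wrist","w21")
```

```text
t 33.3 tcp [0.6088 0.0614 0.2886] x [0.926 0.081 0.37 ] y [ 0.368  0.03  -0.929] z [-0.087  0.996 -0.002] F [-0.1 -0.5 -2.3] w 0.109 q [ 0.1   0.09 -0.11  0.99 -0.01  1.59]
CMD [-0.0731, 0.1871, -0.0007] [0.0018, 0.0004, -0.0052]
```

View pics/w21.png

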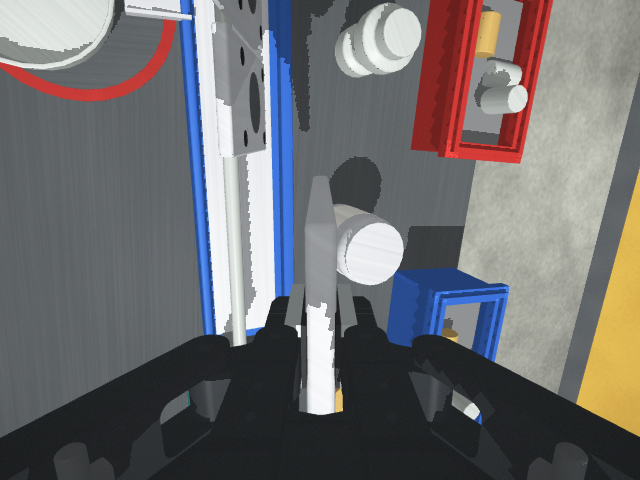

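Emit:
{"fn": "arm_command", "kwargs": {
  "moves": [
    [[-0.009,0.023,0,0,0,0,1],[-0.022,0.056,0,0,0,0,1],[-0.037,0.094,0,0,0,0,1],[-0.051,0.13,0,0,0,0,1],[-0.061,0.156,0,0,0,0,1],[-0.069,0.176,0,0,0,0,1],[-0.073,0.187,0,0,0,0,1],[-0.073,0.187,0,0,0,0,1],[-0.073,0.187,0,0,0,0,1]]
  ]
}}

```text
clock: 34.25
tcp_pos: [0.6109, 0.0607, 0.1396]
tcp_rot: [-0.689, -0.164, -0.104, 0.699]
ft_force: [0.5, 0.1, -2.5]
gripper_width: 0.104
```

Run:
```python
from h import *
cmd(rk(-.046,dx=0,dz=0),5,22);save("wrist","w22")
```

```text
t 34.25 tcp [0.6109 0.0607 0.1396] x [0.925 0.08  0.372] y [ 0.37   0.03  -0.928] z [-0.086  0.996 -0.002] F [ 0.5  0.1 -2.5] w 0.104 q [ 0.1   0.17 -0.42  0.61 -0.01  1.59]
CMD [-0.01, 0.0068, 0.0001] [0.0021, -0.0005, -0.0031]
```

View pics/w22.png

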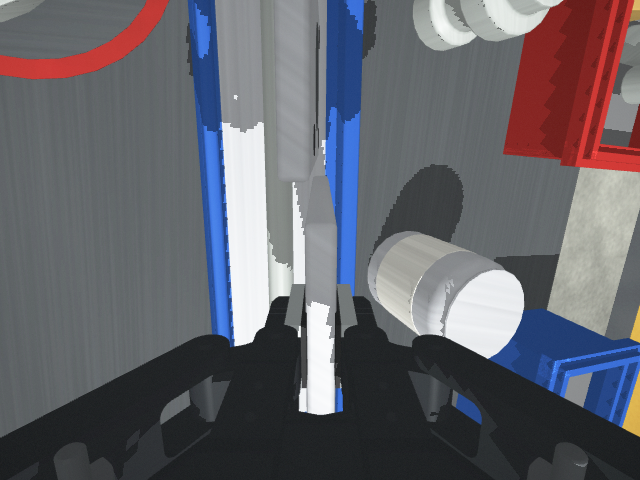

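Emit:
{"fn": "arm_command", "kwargs": {
  "moves": [
    [[-0.004,0.002,0,0,0,0,1],[-0.008,0.005,0,0,0,0,1],[-0.01,0.007,0,0,0,0,1],[-0.01,0.007,0,0,0,0,1],[-0.01,0.007,0,0,0,0,1],[-0.01,0.007,0,0,0,0,0.85],[-0.01,0.007,0,0,0,0,0.8],[-0.01,0.007,0,0,0,0,0.75],[-0.01,0.007,0,0,0,0,0.7],[-0.01,0.007,0,0,0,0,0.65],[-0.01,0.007,0,0,0,0,0.65],[-0.01,-0.02,0,0,0,0,0.65],[-0.01,-0.07,0,0,0,0,0.65],[-0.01,-0.13,0,0,0,0,0.65],[-0.01,-0.19,0,0,0,0,0.65],[-0.01,-0.19,0,0,0,0,0.65]]
  ]
}}

```text
clock: 35.9
tcp_pos: [0.5518, 0.0563, 0.2749]
tcp_rot: [-0.688, -0.167, -0.106, 0.698]
ft_force: [1.8, -0.2, -0.9]
gripper_width: 0.346
```

Run:
```python
from h import *
cmd(slot(3,.25),4.8)
a=save("scene","a8");crop(a[:,:,::-1],230,440,210,340,"c10",3.8)
```

```text
t 35.9 tcp [0.5518 0.0563 0.2749] x [0.922 0.081 0.379] y [ 0.378  0.031 -0.925] z [-0.086  0.996 -0.002] F [ 1.8 -0.2 -0.9] w 0.346 q [ 0.11 -0.03 -0.28  0.93 -0.01  1.59]
CMD [-0.0102, 0.0326, -0.4907] [0.001, 0.003, 0.3711]
```

View pics/c10.png

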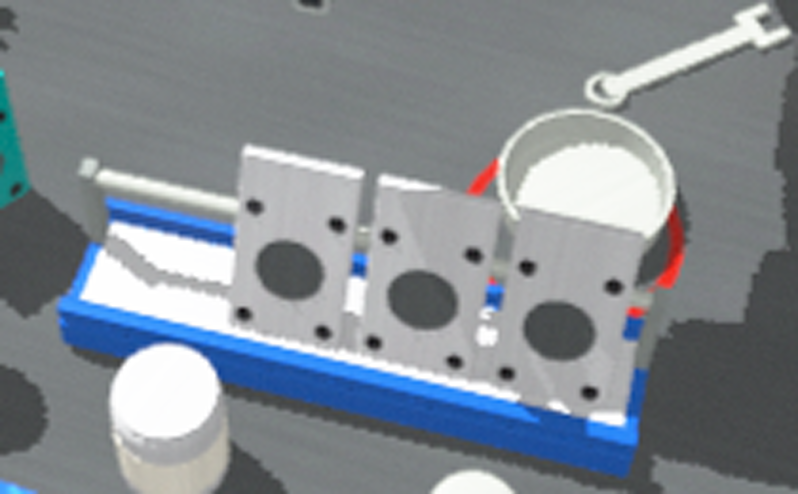

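Three plates lean in the rack. Fourth.

Emit:
{"fn": "arm_command", "kwargs": {
  "moves": [
    [[-0.02,-0.01,-0.06,0,0,0,0.65],[-0.01,0.033,-0.491,0,0,0.371,0.68],[-0.01,0.033,-0.491,0,0,0.371,0.68],[-0.01,0.033,-0.491,0,0,0.371,0.68],[-0.01,0.033,-0.491,0,0,0.371,0.68],[-0.01,0.033,-0.491,0,0,0.371,0.68],[-0.01,0.033,-0.491,0,0,0.371,0.68],[-0.01,0.033,-0.491,0,0,0.371,0.68],[-0.01,0.033,-0.491,0,0,0.371,0.68],[-0.01,0.033,-0.491,0,0,0.371,0.68],[-0.01,0.033,-0.491,0,0,0.371,0.68]]
  ]
}}

```text
clock: 37.05
tcp_pos: [0.5848, -0.3097, 0.2426]
tcp_rot: [0.707, 0.028, -0.034, -0.706]
ft_force: [-0.4, 0.1, 0.6]
gripper_width: 0.319
```

Run:
```python
from h import *
cmd(slot(3,.12),4.8);save("wrist","w23")
```

```text
t 37.05 tcp [ 0.5848 -0.3097  0.2426] x [ 0.996  0.087 -0.009] y [-0.009 -0.002 -1.   ] z [-0.087  0.996 -0.001] F [-0.4  0.1  0.6] w 0.319 q [-0.48  0.59  0.55  1.54 -0.01  1.  ]
CMD [0.0027, 0.1634, -0.0005] [0.0009, 0.003, -0.0087]
```

View pics/w23.png

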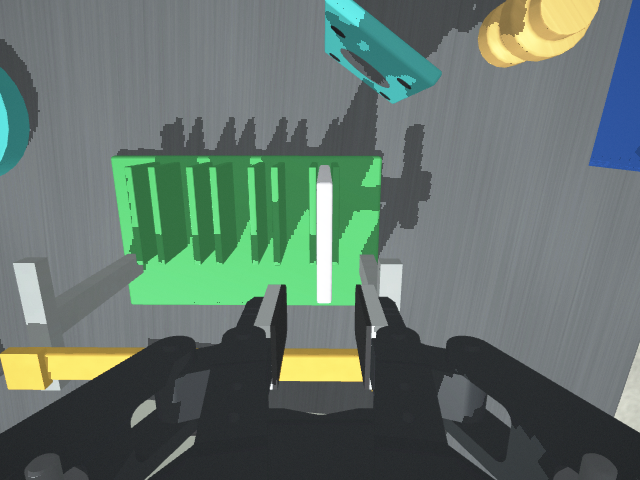

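Emit:
{"fn": "arm_command", "kwargs": {
  "moves": [
    [[0.003,0.02,0,0,0,-0.008,0.68],[0.003,0.06,0,0,0,-0.008,0.68],[0.003,0.1,0,0,0,-0.008,0.68],[0.003,0.13,0,0,0,-0.008,0.68],[0.003,0.15,0,0,0,-0.008,0.68],[0.003,0.1634,0,0,0,-0.008,0.68],[0.003,0.1634,0,0,0,-0.008,0.68],[0.003,0.1634,0,0,0,-0.008,1],[0.003,0.1634,0,0,0,-0.008,1],[0.003,0.1634,0,0,0,-0.008,1],[0.003,0.1634,0,0,0,-0.008,1],[0.003,0.1634,0,0,0,-0.008,1]]
  ]
}}

```text
clock: 38.3
tcp_pos: [0.5867, -0.3107, 0.1219]
tcp_rot: [0.707, 0.031, -0.03, -0.706]
ft_force: [-0.3, 2.3, 8.0]
gripper_width: 0.107
```

Emit:
{"fn": "arm_command", "kwargs": {
  "moves": [
    [[0,-0.01,0,0,0,0,1],[0,-0.03,0,0,0,0,1],[0,-0.06,0,0,0,0,1],[0,-0.1,0,0,0,0,1],[0,-0.14,0,0,0,0,1],[0,-0.18,0,0,0,0,1],[0,-0.22,0,0,0,0,1],[0,-0.25,0,0,0,0,1],[0,-0.25,0,0,0,0,1]]
  ]
}}

```text
clock: 39.2
tcp_pos: [0.5867, -0.3108, 0.3114]
tcp_rot: [0.708, 0.032, -0.029, -0.705]
ft_force: [1.9, -1.0, -4.5]
gripper_width: 0.109
```

Run:
```python
from h import *
cmd(rk(-.138,dx=.004,dz=.16),5,22);save("wrist","w24")
```

```text
t 39.2 tcp [ 0.5867 -0.3108  0.3114] x [0.996 0.086 0.004] y [ 0.004 -0.004 -1.   ] z [-0.086  0.996 -0.004] F [ 1.9 -1.  -4.5] w 0.109 q [-0.49  0.62  0.79  1.73 -0.    1.  ]
CMD [0.0735, 0.0245, 0.3681] [0.0043, 0.0001, -0.363]
```

View pics/w24.png

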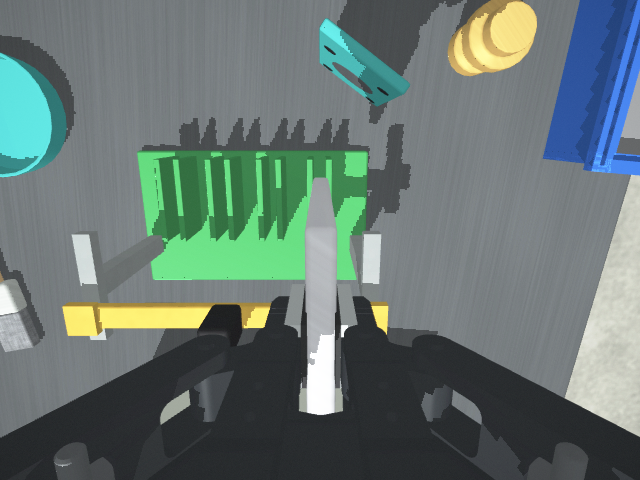

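Emit:
{"fn": "arm_command", "kwargs": {
  "moves": [
    [[0.003,0,0.015,0,0,0,1],[0.009,0,0.045,0,0,-0.02,1],[0.018,0,0.09,0,0,-0.06,1],[0.028,0.003,0.14,0,0,-0.12,1],[0.038,0.008,0.19,0,0,-0.18,1],[0.048,0.013,0.24,0,0,-0.24,1],[0.058,0.018,0.29,0,0,-0.3,1],[0.066,0.021,0.33,0,0,-0.34,1],[0.071,0.023,0.355,0,0,-0.36,1],[0.0735,0.0245,0.368,0,0,-0.363,1],[0.0735,0.0245,0.368,0,0,-0.363,1]]
  ]
}}

```text
clock: 40.35
tcp_pos: [0.616, -0.0293, 0.288]
tcp_rot: [-0.688, -0.163, -0.102, 0.699]
ft_force: [0.0, 0.1, -3.8]
gripper_width: 0.105
```

Run:
```python
from h import *
cmd(rk(-.138,dx=.004,dz=.006),5,22);save("wrist","w25")
```

```text
t 40.35 tcp [ 0.616  -0.0293  0.288 ] x [0.926 0.082 0.369] y [ 0.368  0.031 -0.929] z [-0.088  0.996 -0.001] F [ 0.   0.1 -3.8] w 0.105 q [-0.08  0.11 -0.1   0.99  0.06  1.42]
CMD [-0.0718, 0.1867, -0.0022] [0.0009, 0.0014, -0.0058]
```

View pics/w25.png

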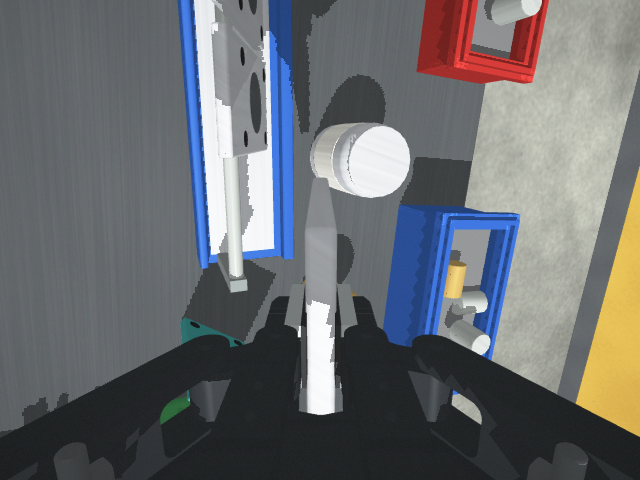

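Run:
```python
from h import *
for z,pts in((.162,[(222,157),(236,155)]),(.11,[(234,278)]),(.03,[(230,253),(270,248)])):
    P=plane("wrist",pts,z);print([(round(float((p-RO)@RX),4),round(float((p-RO)@RY),4)) for p in P])
```

```text
[(-0.0402, -0.0848), (-0.0312, -0.0837)]
[(-0.0298, -0.1882)]
[(-0.0207, -0.1903), (0.0221, -0.1895)]
```

Emit:
{"fn": "arm_command", "kwargs": {
  "moves": [
    [[-0.009,0.023,0,0,0,0,1],[-0.022,0.056,0,0,0,0,1],[-0.036,0.094,-0.001,0,0,0,1],[-0.05,0.13,-0.001,0,0,0,1],[-0.06,0.156,-0.001,0,0,0,1],[-0.068,0.176,-0.001,0,0,0,1],[-0.072,0.187,-0.001,0,0,0,1],[-0.072,0.187,-0.001,0,0,0,1],[-0.072,0.187,-0.001,0,0,0,1]]
  ]
}}

```text
clock: 41.3
tcp_pos: [0.6195, -0.0319, 0.1397]
tcp_rot: [-0.689, -0.164, -0.104, 0.699]
ft_force: [-0.1, 0.4, -2.9]
gripper_width: 0.108
```

Run:
```python
from h import *
cmd(rk(-.138,dx=0,dz=0),5,22);save("wrist","w26")
```

```text
t 41.3 tcp [ 0.6195 -0.0319  0.1397] x [0.925 0.081 0.371] y [ 0.37   0.03  -0.928] z [-0.086  0.996 -0.002] F [-0.1  0.4 -2.9] w 0.108 q [-0.08  0.18 -0.4   0.62  0.06  1.41]
CMD [-0.0107, 0.0067, 0.0014] [0.0021, -0.0004, -0.0033]
```

View pics/w26.png

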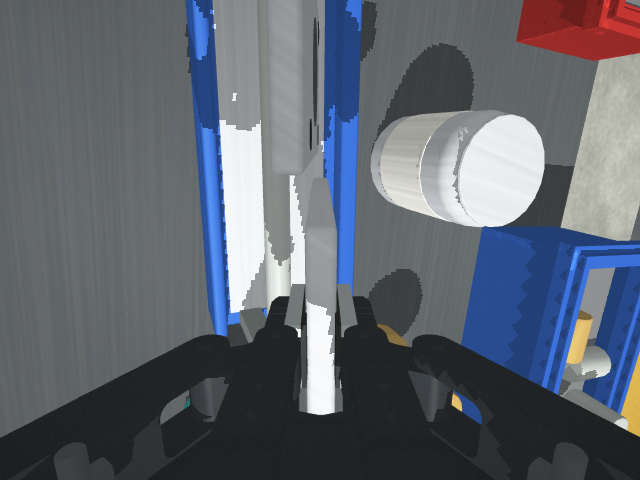

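Emit:
{"fn": "arm_command", "kwargs": {
  "moves": [
    [[-0.004,0.002,0.001,0,0,0,1],[-0.008,0.005,0.001,0,0,0,1],[-0.0105,0.007,0.001,0,0,0,1],[-0.0105,0.007,0.001,0,0,0,1],[-0.0105,0.007,0.001,0,0,0,1],[-0.0105,0.007,0.001,0,0,0,0.85],[-0.0105,0.007,0.001,0,0,0,0.8],[-0.0105,0.007,0.001,0,0,0,0.75],[-0.0105,0.007,0.001,0,0,0,0.7],[-0.0105,0.007,0.001,0,0,0,0.65],[-0.0105,0.007,0.001,0,0,0,0.65],[-0.0105,-0.02,0.001,0,0,0,0.65],[-0.0105,-0.07,0.001,0,0,0,0.65],[-0.0105,-0.13,0.001,0,0,0,0.65],[-0.0105,-0.19,0.001,0,0,0,0.65],[-0.0105,-0.19,0.001,0,0,0,0.65]]
  ]
}}

```text
clock: 42.95
tcp_pos: [0.5601, -0.0361, 0.275]
tcp_rot: [-0.688, -0.167, -0.106, 0.698]
ft_force: [0.7, -0.5, -0.3]
gripper_width: 0.35
```

Run:
```python
from h import *
cmd((.517,-.375,.30),4.8)
a=save("scene","a9");crop(a[:,:,::-1],230,440,210,340,"c11",3.8);save("side","s9")
```

```text
t 42.95 tcp [ 0.5601 -0.0361  0.275 ] x [0.922 0.081 0.379] y [ 0.378  0.03  -0.925] z [-0.086  0.996 -0.003] F [ 0.7 -0.5 -0.3] w 0.35 q [-0.1  -0.01 -0.26  0.94  0.07  1.39]
CMD [-0.077, -0.0659, -0.4454] [0.0027, 0.003, 0.371]
```

View pics/c11.png

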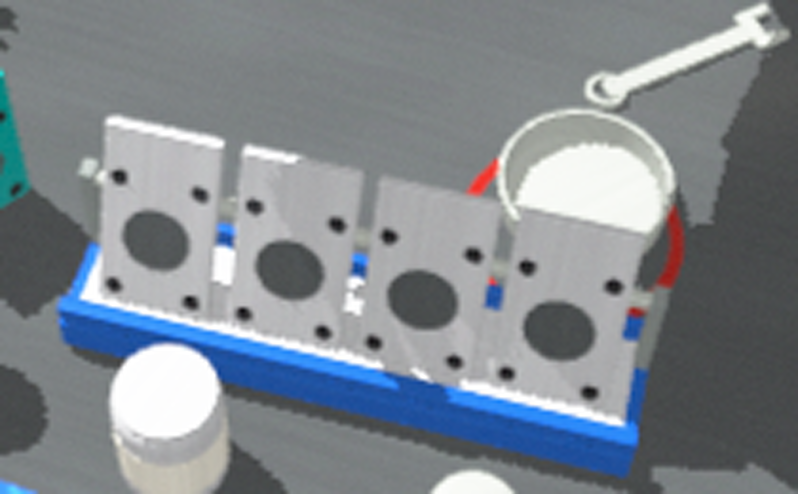

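View pics/s9.png

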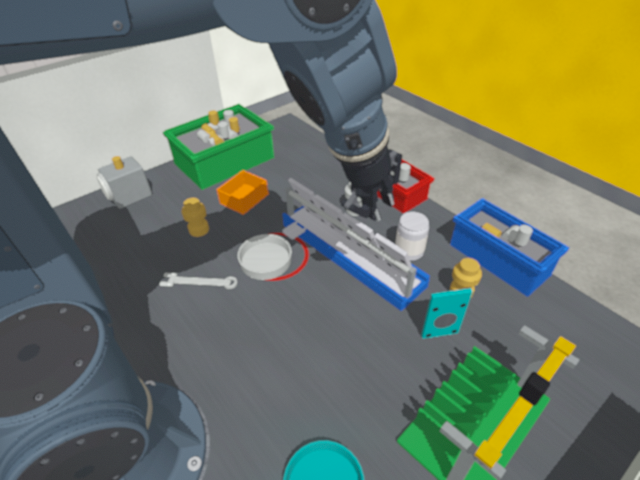

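Emit:
{"fn": "arm_command", "kwargs": {
  "moves": [
    [[-0.04,-0.03,-0.06,0,0,0.05,0.4],[-0.077,-0.066,-0.477,0,0,0.371,0.3],[-0.077,-0.066,-0.477,0,0,0.371,0.3],[-0.077,-0.066,-0.477,0,0,0.371,0.3],[-0.077,-0.066,-0.477,0,0,0.371,0.3],[-0.077,-0.066,-0.477,0,0,0.371,0.3],[-0.077,-0.066,-0.477,0,0,0.371,0.3],[-0.077,-0.066,-0.477,0,0,0.371,0.3],[-0.077,-0.066,-0.477,0,0,0.371,0.3],[-0.077,-0.066,-0.477,0,0,0.371,0.3],[-0.077,-0.066,-0.477,0,0,0.371,0.3]]
  ]
}}

```text
clock: 44.15
tcp_pos: [0.5184, -0.3974, 0.2927]
tcp_rot: [0.707, 0.028, -0.034, -0.706]
ft_force: [0.5, -0.0, -0.7]
gripper_width: 0.701
```

Run:
```python
from h import *
cmd((.5184,-.3985,.179),4.5)
```

```text
t 44.15 tcp [ 0.5184 -0.3974  0.2927] x [ 0.996  0.087 -0.009] y [-0.009 -0.001 -1.   ] z [-0.087  0.996 -0.001] F [ 0.5 -0.  -0.7] w 0.701 q [-0.65  0.59  0.68  1.67 -0.01  0.83]
CMD [0.0013, 0.1515, -0.0014] [0.0006, 0.0083, -0.009]
```

Emit:
{"fn": "arm_command", "kwargs": {
  "moves": [
    [[0.001,0.05,-0.001,0,0.008,-0.009,0.3],[0.001,0.1,-0.001,0,0.008,-0.009,0.3],[0.001,0.13,-0.001,0,0.008,-0.009,0.3],[0.001,0.15,-0.001,0,0.008,-0.009,0.3],[0.001,0.1515,-0.001,0,0.008,-0.009,0.3],[0.001,0.1515,-0.001,0,0.008,-0.009,1],[0.001,0.1515,-0.001,0,0.008,-0.009,1],[0.001,0.1515,-0.001,0,0.008,-0.009,1],[0.001,0.1515,-0.001,0,0.008,-0.009,1],[0.001,0.1515,-0.001,0,0.008,-0.009,1],[0.001,0.1515,-0.001,0,0.008,-0.009,1]]
  ]
}}

```text
clock: 45.25
tcp_pos: [0.5185, -0.3994, 0.1815]
tcp_rot: [0.708, 0.029, -0.027, -0.706]
ft_force: [-0.5, 2.0, 6.4]
gripper_width: 0.272
```

Emit:
{"fn": "arm_command", "kwargs": {
  "moves": [
    [[0,0,0.008,0,0,0,1],[0,0,0.017,0,0,0,1],[0,0,0.026,0,0,0,1],[0,0,0.035,0,0,0,1],[0,0,0.044,0,0,0,1],[0,0,0.052,0,0,0,1],[0,0,0.058,0,0,0,1],[0,0,0.062,0,0,0,1],[0,0,0.064,0,0,0,1],[0,0,0.064,0,0,0,1]]
  ]
}}

```text
clock: 46.25
tcp_pos: [0.5144, -0.3517, 0.1815]
tcp_rot: [0.708, 0.028, -0.027, -0.705]
ft_force: [-4.9, 0.7, 8.8]
gripper_width: 0.275
```

Run:
```python
from h import *
st();save("wrist","w30")
```

```text
t 46.25 tcp [ 0.5144 -0.3517  0.1815] x [0.997 0.078 0.002] y [ 0.002 -0.003 -1.   ] z [-0.078  0.997 -0.004] F [-4.9  0.7  8.8] w 0.275 q [-0.6   0.48  0.22  1.31 -0.    0.89]
```

View pics/w30.png

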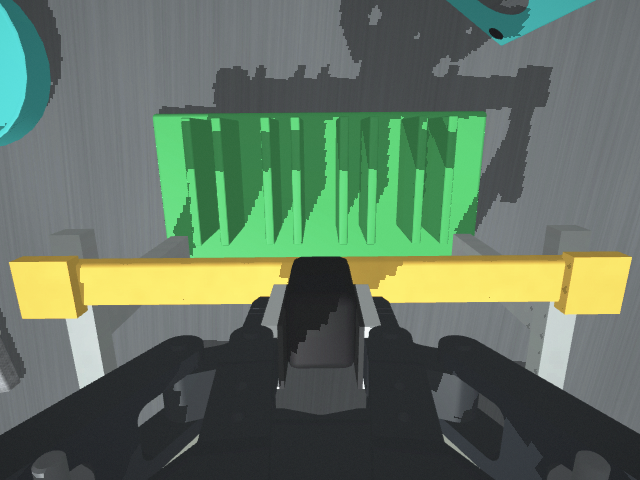

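Emit:
{"fn": "arm_command", "kwargs": {
  "moves": [
    [[0,0,0.002,0,0,0,1],[0,0,0.004,0,0,0,1],[0,0,0.006,0,0,0,1],[0,0,0.008,0,0,0,1],[0,0,0.008,0,0,0,1]]
  ]
}}

```text
clock: 46.8
tcp_pos: [0.5143, -0.3496, 0.1815]
tcp_rot: [0.71, 0.028, -0.026, -0.703]
ft_force: [-0.4, -29.4, -2.0]
gripper_width: 0.27
```

Emit:
{"fn": "arm_command", "kwargs": {
  "moves": [
    [[0,0,-0.003,0,0,0,1],[0,0,-0.0055,0,0,0,1],[0,0,-0.0055,0,0,0,0.4],[0,0,-0.0055,0,0,0,0.4],[0,0,-0.0055,0,0,0,0.4],[0,-0.05,-0.0055,0,0,0,0.4],[0,-0.1,-0.0055,0,0,0,0.4],[0,-0.16,-0.0055,0,0,0,0.4],[0,-0.16,-0.0055,0,0,0,0.4]]
  ]
}}

```text
clock: 47.7
tcp_pos: [0.5156, -0.3502, 0.3063]
tcp_rot: [0.709, 0.031, -0.025, -0.704]
ft_force: [0.6, -0.8, -0.1]
gripper_width: 0.6
```

Run:
```python
from meas import *
st();save("wrist","w31");s=save("side","s10")
```

```text
t 47.7 tcp [ 0.5156 -0.3502  0.3063] x [0.997 0.078 0.008] y [ 0.009 -0.007 -1.   ] z [-0.078  0.997 -0.007] F [ 0.6 -0.8 -0.1] w 0.6 q [-0.6   0.49  0.55  1.62 -0.    0.9 ]
```

View pics/w31.png

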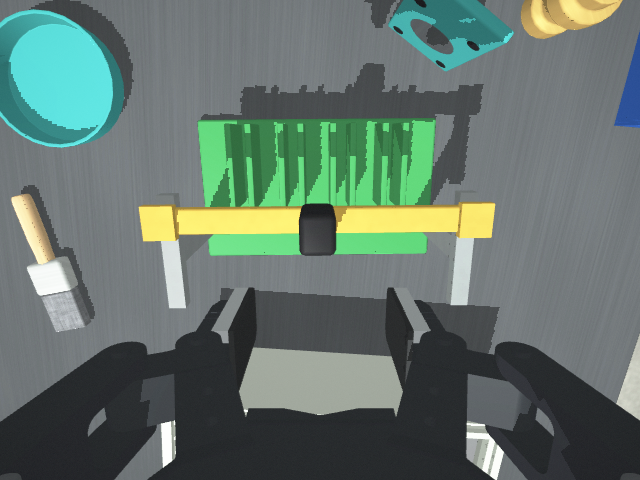

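View pics/s10.png

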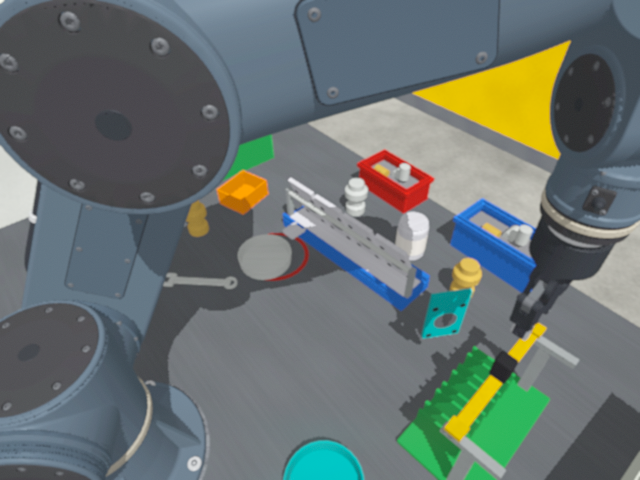

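Run:
```python
from meas import *
P=plane("wrist",[(250,207),(250,233),(400,205),(400,231)],.166);print([(round(float((p-CO)@CX),4),round(float((p-CO)@CY),4)) for p in P])
im=cv2.imread("pics/s10.png")[:,:,::-1]
for t in(130,140,150,160):
  try: print(t,pan("side",im,(258,262),thr=t))
  except Exception as e: print(e)
cmd((.46,.15,.31),-10)
```

```text
[(-0.0511, -0.0188), (-0.0521, -0.0384), (0.0586, -0.0173), (0.0597, -0.0369)]
130 ((array([0.45050184, 0.22542305]), np.float64(0.002006862457656298)), array([ 238,  233,   53,   47, 1900], dtype=int32))
140 ((array([0.45008495, 0.2232157 ]), np.float64(0.0021325609230324794)), array([ 239,  234,   52,   45, 1804], dtype=int32))
150 ((array([0.42013781, 0.16772246]), np.float64(0.007475820214865657)), array([243, 253,  45,  26, 712], dtype=int32))
160 ((array([1.7534201 , 1.60213081]), np.float64(1.0783713256569618)), array([     0,      0,    640,    480, 282857], dtype=int32))
t 47.8 tcp [ 0.5147 -0.3496  0.3007] x [0.997 0.078 0.003] y [ 0.003 -0.003 -1.   ] z [-0.078  0.997 -0.003] F [ 0.1 -1.1 -0. ] w 0.603 q [-0.6   0.5   0.54  1.61 -0.    0.9 ]
CMD [-0.0205, -0.0145, 0.6697] [0.0026, 0.2415, 0.003]
```

Run:
```python
from meas import *
cmd((.45,.285,.30),90)
```

```text
t 47.8 tcp [ 0.5147 -0.3496  0.3007] x [0.997 0.078 0.003] y [ 0.003 -0.003 -1.   ] z [-0.078  0.997 -0.003] F [ 0.1 -1.1 -0. ] w 0.603 q [-0.6   0.5   0.54  1.61 -0.    0.9 ]
CMD [-0.0198, -0.0017, 0.8503] [0.0044, -1.4252, -0.0001]
```

Emit:
{"fn": "arm_command", "kwargs": {
  "moves": [
    [[-0.02,0,0.85,0,0,0,0.6],[-0.02,0,0.85,0,-0.5,0,0.6],[-0.02,0,0.85,0,-1,0,0.6],[-0.02,0,0.85,0,-1,0,0.6],[-0.02,0,0.85,0,-1,0,0.6],[-0.02,0,0.85,0,-1,0,0.6],[-0.02,0,0.85,0,-1,0,0.6],[-0.02,0,0.85,0,-1,0,0.6],[-0.02,0,0.85,0,-1,0,0.6],[-0.02,0,0.85,0,-1,0,0.6],[-0.02,0,0.85,0,-1,0,0.6],[-0.02,0,0.85,0,-1,0,0.6],[-0.02,0,0.85,0,-1,0,0.6],[-0.02,0,0.85,0,-1,0,0.6],[-0.02,0,0.85,0,-1,0,0.6],[-0.02,0,0.85,0,-1,0,0.6]]
  ]
}}

```text
clock: 49.4
tcp_pos: [0.4491, 0.2841, 0.2981]
tcp_rot: [0.599, 0.377, -0.377, -0.597]
ft_force: [-0.3, -1.1, 0.7]
gripper_width: 0.398
```

Run:
```python
from meas import *
cmd((.45,.285,.30),90);save("wrist","w32")
```

```text
t 49.4 tcp [0.4491 0.2841 0.2981] x [ 0.431  0.902 -0.002] y [ 0.    -0.003 -1.   ] z [-0.902  0.431 -0.001] F [-0.3 -1.1  0.7] w 0.398 q [ 0.57  0.28  0.22  1.51 -0.    1.01]
CMD [0.0016, -0.0025, -0.0006] [0.0008, -0.4259, -0.0024]
```

View pics/w32.png

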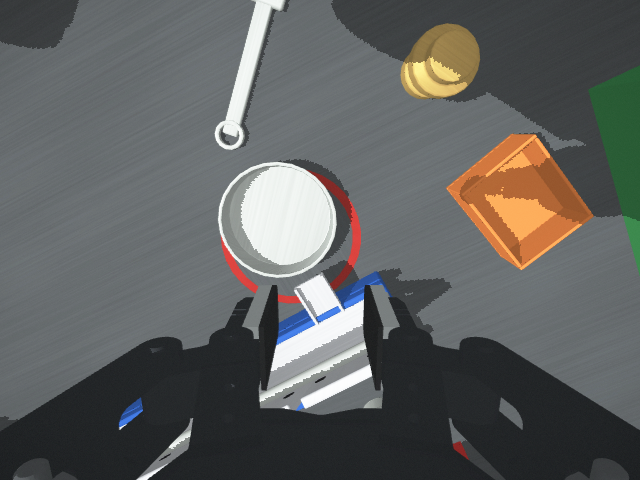

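Run:
```python
from meas import *
P=plane("wrist",[(218.5,219),(336.5,219),(277,162),(277,277)],.03);print(P.round(4).tolist(),P[:2].mean(0),P[2:].mean(0))
w=cv2.imread("pics/w32.png")[:,:,::-1]
print(ring("wrist",w,(215,370,150,305)))
```

```text
[[0.4207, 0.1731, 0.03], [0.4764, 0.2895, 0.03], [0.3939, 0.2589, 0.03], [0.5084, 0.1998, 0.03]] [0.44854644 0.23126626 0.03      ] [0.45112345 0.22934627 0.03      ]
(array([0.48051132, 0.22858536]), np.float64(0.0023877671541450308))
```

Run:
```python
from meas import *
cmd((.45,.2915,.10),90)
```

```text
t 49.45 tcp [0.4493 0.284  0.2984] x [ 0.432  0.902 -0.002] y [ 0.001 -0.002 -1.   ] z [-0.902  0.432 -0.002] F [-0.5 -0.1 -0.2] w 0.401 q [ 0.56  0.28  0.23  1.51 -0.    1.01]
CMD [0.0099, 0.2645, 0.0039] [0.0011, -0.4264, -0.002]
```

Emit:
{"fn": "arm_command", "kwargs": {
  "moves": [
    [[0.01,0.04,0.004,0,-0.426,0,0.6],[0.01,0.1,0.004,0,-0.426,0,0.6],[0.01,0.16,0.004,0,-0.426,0,0.6],[0.01,0.22,0.004,0,-0.426,0,0.6],[0.01,0.2645,0.004,0,-0.426,0,0.6],[0.01,0.2645,0.004,0,-0.426,0,0.6],[0.01,0.2645,0.004,0,-0.426,0,0.6]]
  ]
}}

```text
clock: 50.15
tcp_pos: [0.4503, 0.2921, 0.1014]
tcp_rot: [0.501, 0.5, -0.5, -0.499]
ft_force: [0.2, -0.1, 1.7]
gripper_width: 0.401
```

Run:
```python
from meas import *
cmd((.45,.2915,.018),90);save("wrist","w33")
```

```text
t 50.15 tcp [0.4503 0.2921 0.1014] x [ 0.     1.    -0.002] y [ 0.001 -0.002 -1.   ] z [-1.     0.    -0.001] F [ 0.2 -0.1  1.7] w 0.401 q [ 0.58  0.35 -0.19  1.03 -0.    0.58]
CMD [-0.0006, 0.1112, 0.0006] [0.0011, -0.0005, -0.0017]
```

View pics/w33.png

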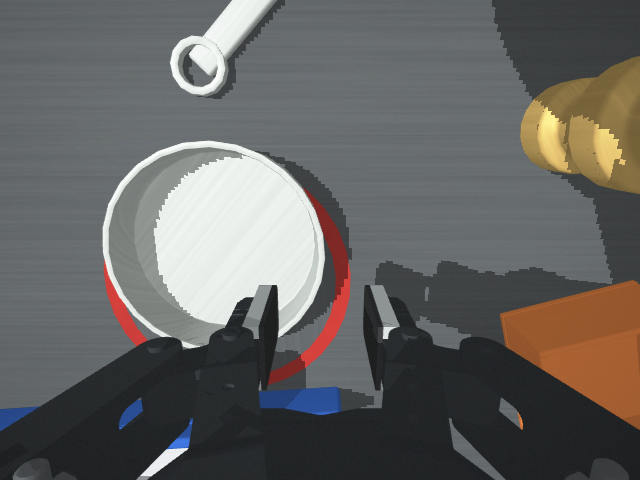

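Run:
```python
from meas import *
print(plane("wrist",[(502,315),(633,281)],.05).round(3).tolist(), plane("wrist",[(325,245)],.03))
```

```text
[[0.481, 0.394, 0.05], [0.46, 0.462, 0.05]] [[0.4459844  0.29544459 0.03      ]]
```

Emit:
{"fn": "arm_command", "kwargs": {
  "moves": [
    [[0,0.03,0,0,0,0,0.6],[0,0.06,0,0,0,0,0.6],[0,0.085,0,0,0,0,0.6],[0,0.1,0,0,0,0,0.6],[0,0.111,0,0,0,0,0.6],[0,0.111,0,0,0,0,0.6]]
  ],
  "grip_force": 20
}}

```text
clock: 50.8
tcp_pos: [0.4504, 0.2927, 0.0174]
tcp_rot: [0.501, 0.5, -0.5, -0.499]
ft_force: [0.3, -0.4, -0.8]
gripper_width: 0.402
```

Emit:
{"fn": "arm_command", "kwargs": {
  "moves": [
    [[0,0,0,0,0,0,0.75],[0,0,0,0,0,0,0.85],[0,0,0,0,0,0,0.92],[0,0,0,0,0,0,1],[0,0,0,0,0,0,1],[0,0,0,0,0,0,1],[0,0,0,0,0,0,1]]
  ]
}}

```text
clock: 51.5
tcp_pos: [0.4507, 0.2929, 0.0178]
tcp_rot: [0.501, 0.5, -0.5, -0.499]
ft_force: [-0.8, -0.8, 6.6]
gripper_width: 0.06
```

Run:
```python
from meas import *
st();save("wrist","w34")
```

```text
t 51.5 tcp [0.4507 0.2929 0.0178] x [-0.001  1.    -0.001] y [ 0.002 -0.001 -1.   ] z [-1.    -0.001 -0.002] F [-0.8 -0.8  6.6] w 0.06 q [ 0.58  0.42 -0.31  0.84 -0.    0.58]
```

View pics/w34.png

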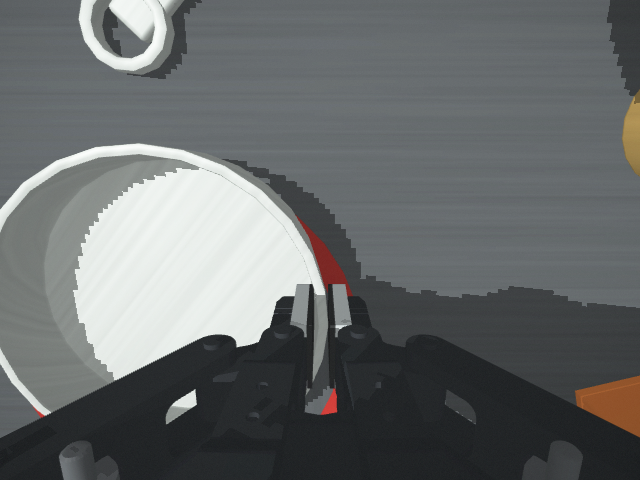

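Emit:
{"fn": "arm_command", "kwargs": {
  "moves": [
    [[0,0,-0.004,0,0,0,1],[-0.001,0,-0.01,0,0,0,1],[-0.002,0,-0.017,0,0,0,1],[-0.003,0,-0.024,0,0,0,1],[-0.004,0,-0.031,0,0,0,1],[-0.004,0,-0.037,0,0,0,1],[-0.004,0,-0.041,0,0,0,1],[-0.004,0,-0.041,0,0,0,1],[-0.004,0,-0.041,0,0,0,0.85],[-0.004,0,-0.041,0,0,0,0.75],[-0.004,0,-0.041,0,0,0,0.65],[-0.004,0,-0.041,0,0,0,0.6],[-0.004,0,-0.041,0,0,0,0.6]]
  ]
}}

```text
clock: 52.85
tcp_pos: [0.4809, 0.2896, 0.0171]
tcp_rot: [0.501, 0.5, -0.5, -0.499]
ft_force: [0.2, 0.6, -0.4]
gripper_width: 0.399
```

Emit:
{"fn": "arm_command", "kwargs": {
  "moves": [
    [[0,-0.03,0,0,0,0,0.6],[0,-0.08,0,0,0,0,0.6],[0,-0.14,0,0,0,0,0.6],[0,-0.2,0.03,0,0,0,0.6],[0,-0.27,0.06,0,0,0,0.6],[0,-0.33,0.09,0,0,0,0.6],[0,-0.37,0.1,0,0,0,0.6],[0,-0.37,0.1,0,0,0,0.6],[0,-0.37,0.1,0,0,0,0.6]]
  ]
}}

```text
clock: 53.75
tcp_pos: [0.4058, 0.2904, 0.2952]
tcp_rot: [0.501, 0.501, -0.5, -0.499]
ft_force: [-0.5, 0.3, -0.3]
gripper_width: 0.399
```

Run:
```python
from meas import *
st();w=save("wrist","w35");print(ring("wrist",w,(100,500,50,400)))
```

```text
t 53.75 tcp [0.4058 0.2904 0.2952] x [-0.001  1.    -0.001] y [ 0.003 -0.001 -1.   ] z [-1.    -0.001 -0.003] F [-0.5  0.3 -0.3] w 0.399 q [ 0.62  0.21  0.12  1.48 -0.    0.62]
(array([0.47966251, 0.2278681 ]), np.float64(0.002390997943814212))
```

View pics/w35.png

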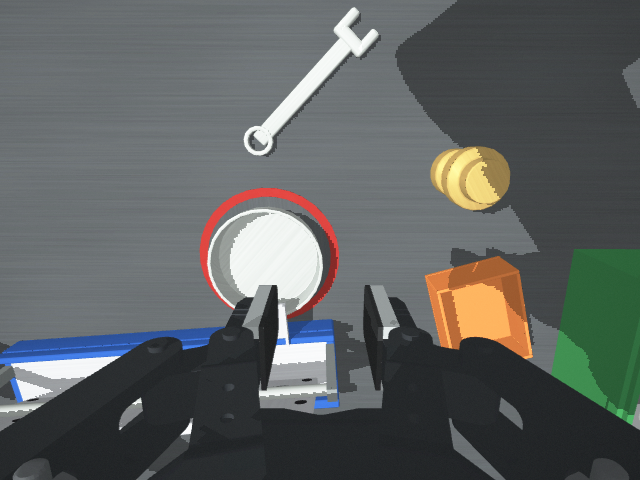

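Run:
```python
from meas import *
P=plane("wrist",[(208,262),(323,262),(264,208)],.03);print(P.round(4).tolist(),P[:2].mean(0),P[2]+[.065,0,0])
a=save("scene","a20");crop(a[:,:,::-1],130,440,130,340,"c20",2.5)
```

```text
[[0.4756, 0.1642, 0.03], [0.4754, 0.2924, 0.03], [0.4145, 0.229, 0.03]] [0.47551837 0.22829842 0.03      ] [0.47946608 0.22895674 0.03      ]
```

View pics/c20.png

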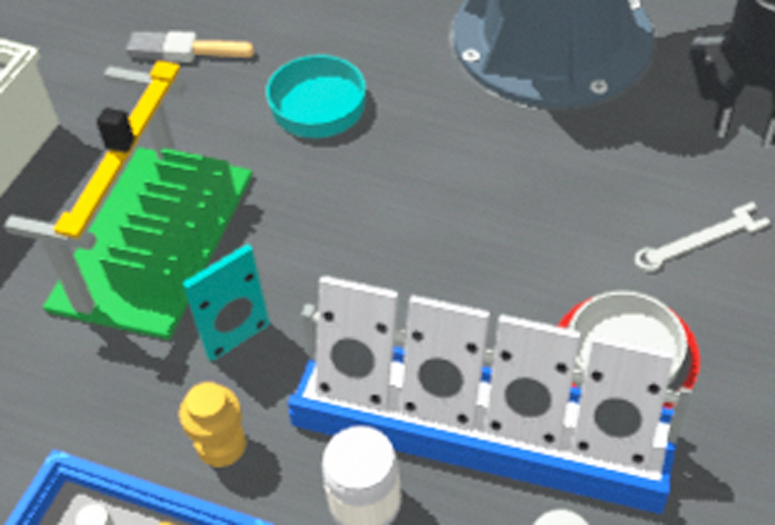

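Run:
```python
from h import *
print(robot.job_done());st()
```

```text
the job is handed in; nothing more can be done
None
the job is handed in; nothing more can be done
```

The job is handed in at about 54 s of simulated time; no verdict came back, so this rests on my own last pictures.

- **Pan:** I pushed it from inside the wall into the ring, about 6 mm off centre. It was later knocked about 30 mm aside, so at the end I gripped its wall and slid it back along the bench. It last measured about 1–4 mm from the ring centre.
- **Bar:** I slid it open to its end stop (51 N at the stop) and, once all the plates leaned in the rack, home again. It moved 50 mm and met the home stop at about 29 N. The last wrist picture put it about 28 mm to -y of the slots, which matches home at 30 mm within measuring error.
- **Plates:** All four stand side by side in the rack, right way up, with their feet in the gutter. The one picture-based check of the tilt gave about 22 degrees. I did not measure the contact with the rail; I judged it from the pictures.
- **Disagreement:** At the start the bar measured about 39 mm to -y of the slots instead of the stated 30, and opening it took only 43 mm of travel. It was probably a few millimetres open at the start.
- **Bystanders:** The last pictures show no bystander that looks moved, though I did not measure them individually.

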